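# Lock out and load the paint shaker

### The arm

A 6-joint arm with a two-finger parallel gripper is mounted at the origin on the work surface. World frame = base frame: x ahead of the robot, y to its left, z up, the work surface at z = 0. Lengths are in m, angles in rad, forces in N, time in s.
With the tool pointing down it reaches from about 0.3 to 0.875 m from the base axis. Payload 6.4 kg.
Tool frame: the origin (TCP) lies midway between the tips of the shut fingers; the grasp point (between the pads) lies 19 mm behind it (ctrl.pinch_z is the distance from the TCP to the grasp point, in m); z points along the fingers, y is the line along which they close (so a half turn about z gives the same grasp; the last joint's range is limited). The gripper opens to 85 mm and grips with 20 to 120 N. Pads are 22 mm wide; open, the fingers measure 114 mm over their backs; the gripper's body (76 mm by 85 mm) begins 54 mm behind the grasp point. The pads swing forward as they close: fully open they stand 13 mm farther back than shut.
Start: joints at [1.041, 0.181, 1.607, -0, 1.354, -0.206], TCP at [0.183, 0.545, 0.231] pointing down, gripper open.
Joint ranges: [-2.99, 2.99], [-0.89, 2.07], [0.3, 2.58], [-1.14, 4.28], [0, 2.63], [-3.12, 3.12]. Speed limits (rad/s): [2.57, 2.57, 3.01, 3.14, 3.14, 3.14].

### API

Orientations are given as a unit quaternion [w, x, y, z].
In Python, from bench import ctrl gives the robot as it stands.
- The arm moves only by the tool apply_moves, never from a script. Its argument "moves" is a list of rows, each an object with "jaw": the opening, from 0 (shut) to 1 (fully open); "offset": the shift along the tool's x, y, z in mm, a list of three; "rot": the turn, a rotation vector about the tool's x, y, z in degrees, a list of three. In form: [{"jaw": jaw, "offset": [dx, dy, dz], "rot": [ax, ay, az]}, ...]. A call has exactly 5 rows; each row shifts and turns the commanded pose from where the row before left it, along the tool's axes as they then stand; what a row does not reach is not made up. A row lasts 1/8 s, in which the tool goes at most 62.5 mm and 10.7 degrees, less where a joint would pass 70% of its speed; a pose out of reach is approached as far as the arm can. A call is refused whole if a number of a shift passes 62.5 or a number of a turn 10.7, either way. A call with a gripper value outside its range is refused whole. The fingers move at their own pace and stop on an object; the grip force is fixed at half the most. Time passes only in rows, so rows that do not move let the fingers close, or fill a call up. It gives the time, the measured TCP pose, the force, the opening and the grip force at its end, in the units of the state.
- ctrl.get_obs(): the state, without advancing time (a new reading comes with each control period).
- ctrl.camera(name): name is "scene" or "top" or "wrist"; returns (picture, depth): 400x640x3 uint8, red, green, blue; 400x640 float32, m along the optical axis (not along the pixel's ray), 0 where there is no reading.
- ctrl.camera_params(name): a dict with "K" (3x3 intrinsics, pixels), "dist" ([k1, k2, p1, p2, k3] as OpenCV has them; the pictures are not rectified), "cam_to_world" (4x4, takes a point from camera to world coordinates); the wrist camera has in their place "mount" (4x4, takes a point from camera to tool coordinates, whose origin is the TCP and whose axes are the flange's). Camera axes: x right, y down, z forward; pixel columns grow to the right and rows downward; lengths in m; the calibration is good to about 2 mm. A picture is of the moment at which its call begins: read the wrist's pose just before it. camera_params takes no time and is no camera call.
- ctrl.hand_in(): hands the job in; it is judged then, once.
Trained networks look in the newest picture that a camera, given by its name, has taken for a name from the list of things; names that differ only in an ending like _2 or _b are one class to them, and where a whole thing is asked for, a point or a joint stands for the part that bears it (a point fixed in the world has none). Each returns a list of dicts, best first, with "score" (0 to 1); they miss things now and then, are a little off and sometimes report something else, mostly with a low value. They report only what shows in the picture. A call takes as long as a camera call. They do not tell look-alikes from the thing itself.
- ctrl.outline_of(camera, target): "region" (400x640 bool, what is visible of it) and "position" ([column, row] in pixels, amid what is visible of it).
The state is a dict: "time_s": time; "q": joint angles; "dq": joint speeds; "joint_efforts": joint torques, N m; "eef_pos": TCP position; "eef_rot": TCP orientation; "wrist_force": force on the tool from outside, world axes, zero at the start; "torque": the same for the moment, N m; "opening": opening from 0.0 (shut) to 1.0 (fully open); "grasp_force": force on a finger pad.
Only numpy, scipy, OpenCV 4.12 (cv2) and the standard library are available. Lean on these libraries where they do the work, as an engineer would, in place of code of your own. Each camera call takes 0.05 s, during which the arm holds its last target. There are 200 camera calls.

### The job

Make the bench paint shaker safe and load it. First turn the isolator's handle fully to off, then swing its lockout hasp fully out; only then take the sanding block off the shaker's sloping deck and lay it in the tray, and after that stack every carton lying on the bench in one neat pile, flat on the deck and squared up, each pushed back against the backstop and centred on it, with the thick cartons underneath and the thin ones on top. Leave everything else on the bench where it is.

Things in the scene. Friction and masses are not known exactly. Their poses are not given: they have to be found in the camera images.
- handle (a joint): the isolator handle's angle in rad: 0 = on (bar along the isolator's x axis), 1.57 = off (bar along the isolator's y axis, at the stop); it grows clockwise seen from above, stays where it is left, friction 0.15 N m. It starts at 0 to 0.3
- handle_grip (a point): the grip point of the isolator handle, on its vertical turning axis, 110 mm above the bench: a red bar 64 long x 16 wide, standing 32 mm high (90 to 122 mm above the bench) on a black disc of 64 mm diameter. Its x axis runs along the bar and turns with it, z is up
- hasp (a joint): the lockout hasp's swing in rad: 0 = folded across the isolator's near end, 1.57 = swung fully out (square to the box's end, at the stop); it grows anticlockwise seen from above, stays where left, friction 0.06 N m. It starts at 0 to 0.25
- hasp_post (a point): the upstanding steel finger post at the hasp's free end: 14 mm diameter, 35 mm tall (88 to 123 mm above the bench); this point is on its centreline, 111 mm above the bench. The hasp is a flat steel bar 5 mm thick that turns about a vertical pivot at (-65, -35) mm in the isolator's frame; the post is 70 mm from the pivot
- isolator: the isolator box, grey, fixed to the bench, 170 (x) x 110 (y) x 80 (z) mm with a yellow plate round the handle. Origin: centre of its underside. The handle's axis is at (30, 0) mm; the hasp lies across its -x end (towards the robot) and swings out beyond it
- shaker: the shaker's grey base, fixed, about 190 x 150 mm. Origin: centre of its underside, z up. It carries the sloping deck; the deck's downhill side is +x
- deck: sloping steel deck with backstop, fixed on the shaker. Origin: on the deck's surface, mid-foot of the backstop, 66 mm above the bench. z is square to the deck (15 degrees off vertical), x points downhill into the backstop, y along it. Deck: x 0 to -132 mm, y -60 to 60, no side walls; backstop face: plane x = 0, 125 mm tall. A carton against it, centred, has its origin at x = -50, y = 0
- block: a hand sanding block, black rubber on a cork sole, 102 long (x) x 44 wide (y) x 30 high (z) mm, 0.08 to 0.16 kg, lying on the deck, its length up the slope, at the start. Origin: centre of its underside
- tray: a shallow dark steel tray, fixed, 110 (x) x 160 (y) x 25 high mm outside, walls 4 mm, floor 4 mm. Origin: centre of its underside. The block fits in it with its length along the tray's y
- thick1: a plain cardboard carton, the thick size: 100 long (its x) x 60 wide (its y) x 38 high (its z) mm, closed, 0.14 to 0.42 kg, lying flat on the bench at the start. Origin: centre of its underside. Light paper tape runs along the top. It may be absent (then None)
- thick2: a plain cardboard carton, the thick size: 100 long (its x) x 60 wide (its y) x 38 high (its z) mm, closed, 0.14 to 0.42 kg, lying flat on the bench at the start. Origin: centre of its underside. Light paper tape runs along the top. It may be absent (then None)
- thin1: a plain cardboard carton, the thin size: 100 long (its x) x 60 wide (its y) x 26 high (its z) mm, closed, 0.14 to 0.42 kg, lying flat on the bench at the start. Origin: centre of its underside. Light paper tape runs along the top. It may be absent (then None)
- thin2: a plain cardboard carton, the thin size: 100 long (its x) x 60 wide (its y) x 26 high (its z) mm, closed, 0.14 to 0.42 kg, lying flat on the bench at the start. Origin: centre of its underside. Light paper tape runs along the top. It may be absent (then None)
- tape: bystander, to be left where it is: a roll of masking tape lying flat, 100 mm diameter, 24 high
- jar: bystander, to be left where it is: an amber glass jar, 60 mm diameter, 85 high
- tin: bystander, to be left where it is: a metal tin, 90 mm diameter, 110 high
- knife: bystander, to be left where it is: a flat spatula, 180 mm long, lying between cartons and isolator
- cup: bystander, to be left where it is: a white mixing cup, 72 mm diameter, 80 high
There are look-alikes about, which are no part of the job. What is shaped like the thin1 but red or turquoise is not meant.

How it is judged:
By the outcome, as a careful person would: the job done as asked, in the order asked, and still so for the second after the job is handed in, with the robot touching nothing.
Of thick1, thick2, thin1, thin2 only 3 to 4 are there at a start; the rules pass over those that are not, and their reading is None.
At some moment in a run one of thick1, thick2, thin1, thin2, block may be knocked a few centimetres aside while the robot is not near it.
Once in a run the grip may slacken for a moment while it holds something.
It also fails if it takes over 208 s, if anything falls off the work surface, if the arm or the gripper's body presses on something with over 40 N, if the wrist force passes 120 N, or if a joint passes its speed limit or range.

## Working session

There is one attempt and no reset: what is moved stays moved. The work goes in short steps, Python scripts to look and compute and a tool call to move; the robot and the scene stay as the last step left them, time stands still between calls to the robot, and variables do not carry over. Pictures are saved under pics/ and viewed, at most 14 in all, crops included, and the job is handed in when it is done.

Besides the shell and the picture viewer there is one more tool, called after ">>>" as name(argument=value, ...), one argument or row to a line, values as JSON. apply_moves: Moves the arm, as the interface text tells. Its arguments: {"type":"object","properties":{"moves":{"type":"array"}},"required":["moves"]}

```bash
mkdir -p pics; ls; cat > h.py <<'E'
import numpy as np,cv2
from bench import ctrl
from scipy.spatial.transform import Rotation as R
def T_tool():
    o=ctrl.get_obs();T=np.eye(4);q=o['eef_rot'];T[:3,:3]=R.from_quat([q[1],q[2],q[3],q[0]]).as_matrix();T[:3,3]=o['eef_pos'];return T
def look(cam):
    T=T_tool();im,d=ctrl.camera(cam);p=ctrl.camera_params(cam)
    M=T@np.array(p['mount']) if cam=='wrist' else np.array(p['cam_to_world'])
    return im,d,np.array(p['K']),np.array(p['dist']),M
def cloud(v):
    im,d,K,D,M=v
    vv,uu=np.mgrid[0:400,0:640]
    n=cv2.undistortPoints(np.stack([uu,vv],-1).reshape(-1,1,2).astype(np.float64),K,D).reshape(400,640,2)
    P=np.dstack([n[...,0]*d,n[...,1]*d,d])@M[:3,:3].T+M[:3,3]
    P[d<=0]=np.nan
    return P
def save(im,name): cv2.imwrite('pics/'+name,im[...,::-1])
E
python3 - <<'E'
from h import *
for c in ['scene','top']:
    v=look(c);save(v[0],c+'0.png');P=cloud(v)
    print(c,v[4].round(3).tolist())
    for n in ['handle','hasp','isolator','shaker','deck','block','tray','thick1','thin1','tape','jar','tin','knife','cup']:
        for r in ctrl.outline_of(c,n)[:5]:
            m=r['region'];p=P[m];p=p[np.isfinite(p[:,0])]
            print(n,round(r['score'],2),np.round(r['position']),m.sum(),np.nanmedian(p,0).round(3) if len(p) else None, np.percentile(p[:,2],95).round(3) if len(p) else None)
print(ctrl.get_obs())
E
```

```text
pics
scene [[0.854, 0.27, -0.444, 1.16], [0.52, -0.471, 0.713, -0.924], [-0.017, -0.84, -0.542, 0.839], [0.0, 0.0, 0.0, 1.0]]
handle 0.93 [239. 288.] 516 [ 0.58  -0.332  0.101] 0.124
hasp 0.75 [207. 278.] 299 [ 0.468 -0.314  0.09 ] 0.121
isolator 0.86 [233. 301.] 4323 [ 0.571 -0.349  0.079] 0.112
shaker 0.67 [343. 184.] 2698 [0.509 0.279 0.057] 0.172
deck 0.78 [335. 160.] 1269 [0.45  0.302 0.108] 0.182
block 0.72 [352. 169.] 418 [0.527 0.295 0.105] 0.122
block 0.62 [334. 163.] 1339 [0.451 0.3   0.104] 0.182
tray 0.85 [360. 246.] 1686 [0.687 0.059 0.006] 0.025
tray 0.66 [351. 171.] 398 [0.53  0.294 0.105] 0.122
thick1 0.98 [288. 263.] 913 [ 0.556 -0.125  0.036] 0.04
thick1 0.82 [285. 219.] 726 [0.434 0.039 0.035] 0.041
thin1 0.91 [386. 290.] 976 [ 0.835 -0.095  0.026] 0.029
thin1 0.81 [310. 166.] 318 [0.319 0.375 0.025] 0.03
thin1 0.74 [412. 180.] 457 [0.682 0.464 0.024] 0.029
thin1 0.73 [254. 245.] 697 [ 0.432 -0.105  0.025] 0.029
thin1 0.57 [321. 234.] 671 [0.569 0.038 0.025] 0.029
tape 0.65 [193. 268.] 536 [ 0.342 -0.27   0.019] 0.027
jar 0.86 [403. 206.] 565 [0.741 0.251 0.055] 0.
[... 1576 characters left out ...]
094] 0.123
{'time_s': 1.5, 'q': array([ 1.04070801e+00,  1.80815849e-01,  1.60699091e+00,  3.92318607e-05,
        1.35378824e+00, -2.06290965e-01]), 'dq': array([ 0.0005194 ,  0.00016596,  0.00017675,  0.00065248, -0.00057555,
        0.00026339]), 'joint_efforts': array([-1.13192459e-04, -4.44836175e+01, -3.51676834e+01, -2.07984881e-04,
        7.61629653e-04, -2.51553001e-05]), 'eef_pos': array([0.18292587, 0.54515147, 0.23128394]), 'eef_rot': array([-1.82940350e-05,  1.61196511e-01,  9.86922329e-01,  5.80083220e-06]), 'wrist_force': array([ 0.5858981 ,  0.33907489, -0.62950836]), 'torque': array([ 0.00776835, -0.00086028,  0.01892419]), 'grasp_force': 0.0, 'opening': 0.9985271770311138}
```

View pics/top0.png

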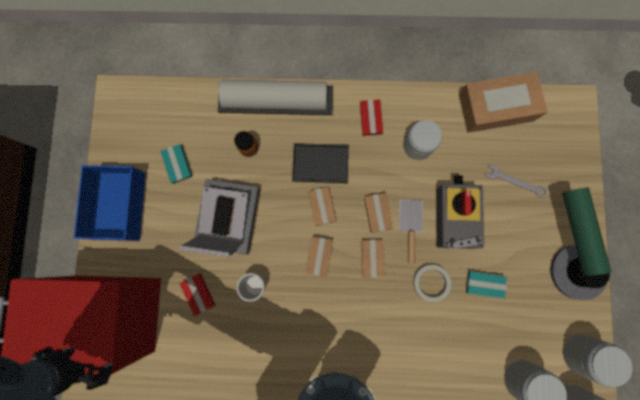

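View pics/scene0.png

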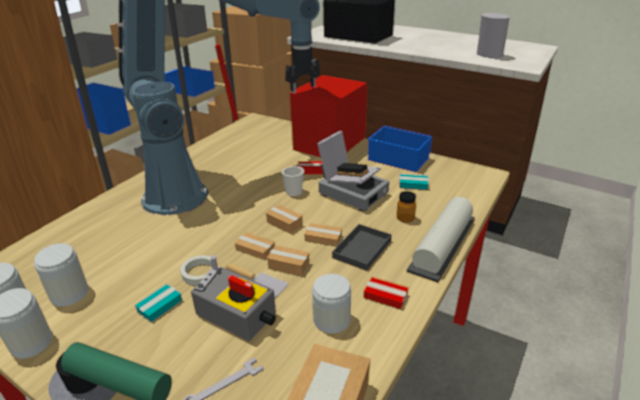

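```bash
cat >> h.py <<'E'
def rect(pts):
    (c,s,a)=cv2.minAreaRect(pts.astype(np.float32)[:,:2]*1000)
    if s[0]<s[1]: s=s[::-1];a+=90
    a=(a+90)%180-90
    return np.round(c,1),np.round(s,1),round(a,1)
def sel(P,x,y,z):
    m=(P[...,0]>x[0])&(P[...,0]<x[1])&(P[...,1]>y[0])&(P[...,1]<y[1])&(P[...,2]>z[0])&(P[...,2]<z[1])
    return P[m]
E
python3 - <<'E'
from h import *
v=look('top');P=cloud(v)
for n,x,y,h in [('thinA',.56,.05,.026),('thickA',.546,-.104,.038),('thickB',.421,.055,.038),('thinB',.42,-.092,.026)]:
    p=sel(P,(x-.075,x+.075),(y-.065,y+.065),(h-.008,h+.008));print(n,len(p),rect(p),np.median(p[:,2]))
p=sel(P,(.4,.7),(-.42,-.2),(.074,.083));print('iso',rect(p),len(p))
p=sel(P,(.5,.65),(-.4,-.25),(.112,.13));print('bar',rect(p),len(p))
p=sel(P,(.4,.52),(-.4,-.22),(.106,.13));print('post',rect(p),len(p),p.round(3)[:20].tolist())
p=sel(P,(.6,.8),(-.05,.16),(.015,.03));print('tray',rect(p),len(p))
# deck plane
p=sel(P,(.42,.62),(.2,.4),(.06,.115))
print(len(p))
best=None;rng=np.random.default_rng(0)
for _ in range(500):
    a=p[rng.choice(len(p),3,False)];n=np.cross(a[1]-a[0],a[2]-a[0]);n/=np.linalg.norm(n)+1e-12;n*=np.sign(n[2])
    if n[2]<.94: continue
    k=np.abs((p-a[0])@n)<.003
    if best is None or k.sum()>best.sum(): best=k
q=p[best];c=q.mean(0);n=np.linalg.svd(q-c,full_matrices=False)[2][2];n*=np.sign(n[2])
print('deck',best.sum(),c,n,np.degrees(np.arccos(n[2])),np.degrees(np.arctan2(n[1],n[0])))
# block top points
dz=(p-c)@n;b=p[(dz>.024)&(dz<.036)];print('block',len(b),b.mean(0),rect(b))
all_=sel(P,(.35,.65),(.15,.45),(.05,.2));dz=(all_-c)@n;d2=all_[(dz>.045)];print('backstop',rect(d2),d2[:,2].max())
print('deckrect',rect(q))
E
```

```text
thinA 835 (array([571.1,  49.1]), array([127.9, 127.8]), 1.0) 0.02472740182237687
thickA 789 (array([ 546. , -105.3]), array([100.3,  60.4]), 11.6) 0.03676015686848233
thickB 808 (array([420.2,  55.2]), array([100.,  60.]), -8.1) 0.03676656533181477
thinB 809 (array([432.9, -92.2]), array([122.8,  60.3]), 2.2) 0.025023528673896678
iso (array([ 538.9, -323.6]), array([168.8, 108.5]), -0.7) 1697
bar (array([ 569.7, -324.7]), array([63.2, 17. ]), -1.4) 173
post (array([ 458.7, -290.6]), array([12.3, 10.4]), 88.3) 31 [[0.464, -0.288, 0.109], [0.464, -0.288, 0.118], [0.464, -0.289, 0.123], [0.464, -0.292, 0.121], [0.464, -0.295, 0.12], [0.461, -0.285, 0.109], [0.461, -0.285, 0.121], [0.461, -0.286, 0.123], [0.461, -0.29, 0.118], [0.461, -0.292, 0.121], [0.461, -0.293, 0.125], [0.461, -0.297, 0.122], [0.459, -0.285, 0.11], [0.459, -0.286, 0.117], [0.459, -0.287, 0.12], [0.458, -0.288, 0.125], [0.459, -0.292, 0.122], [0.459, -0.293, 0.126], [0.459, -0.296, 0.123], [0.456, -0.286, 0.107]]
tray (array([670.4,  60.4]), array([159.7, 141.4]), 89.4) 397
2240
deck 1218 [0.52644916 0.31527367 0.08234942] [-0.25718833  0.02800466  0.96595543] 14.993444205046973 173.78567440616558
block 457 [0.49388596 0.31398683 0.10457747] (array([491.9, 310. ]), array([117.4, 111. ]), 70.7)
backstop (array([435.1, 326.3]), array([121.1,  30.6]), 83.2) 0.19010075520345393
deckrect (array([524.6, 315.3]), array([129.7, 120.5]), -7.0)
```

```bash
cat >> h.py <<'E'
import json
from scipy.spatial.transform import Slerp
DY=173.4
def down(az):
    a=np.radians(az);y=np.array([np.cos(a),np.sin(a),0]);z=np.array([0,0,-1.]);return np.column_stack([np.cross(y,z),y,z])
def deckR():
    a=np.radians(DY);t=np.radians(15)
    x=np.array([np.cos(t)*np.cos(a),np.cos(t)*np.sin(a),-np.sin(t)]);y=np.array([-np.sin(a),np.cos(a),0]);return np.column_stack([x,y,np.cross(x,y)])
DO=np.array([461.3,322.6,66.])
def onto_deck(x,y,h): # tool pose: TCP at deck coords (mm), tool y along deck -y
    D=deckR();return DO+D@np.array([x,y,h]), np.column_stack([D[:,0],-D[:,1],-D[:,2]])
def plan(wps):
    """wps: (pos mm, R, jaw, rows)"""
    T=T_tool();p=T[:3,3]*1000;Rm=T[:3,:3];rows=[]
    for pos,R2,jaw,n in wps:
        p0=p.copy();R0=Rm.copy();pos=np.array(pos,float);sl=Slerp([0,1],R.from_matrix([R0,R2]))
        for i in range(1,n+1):
            tp=p0+(pos-p0)*i/n;tr=sl(i/n).as_matrix()
            o=np.round(Rm.T@(tp-p),1);r=np.round(np.degrees(R.from_matrix(Rm.T@tr).as_rotvec()),1)
            p=p+Rm@o;Rm=Rm@R.from_rotvec(np.radians(r)).as_matrix()
            if max(abs(o))>62.5 or max(abs(r))>10.7: print('TOO FAST',o,r)
            rows.append((jaw,o+0.,r+0.))
    while len(rows)%5: rows.append((rows[-1][0],np.zeros(3),np.zeros(3)))
    for i,(j,o,r) in enumerate(rows):
        print(('--\n' if i%5==0 else '')+json.dumps({"jaw":j,"offset":o.tolist(),"rot":r.tolist()}))
def st():
    o=ctrl.get_obs();T=T_tool();R_=T[:3,:3]
    print('t',round(o['time_s'],2),'pos',(T[:3,3]*1000).round(1),'yaz',np.degrees(np.arctan2(R_[1,1],R_[0,1])).round(1),'zt',R_[:,2].round(3),'open',round(o['opening'],3),'gf',round(o['grasp_force'],1),'wf',o['wrist_force'].round(1),'q',np.round(o['q'],2))
E
python3 - <<'E'
from h import *
plan([((400,200,280),down(82),1,9),((569.3,-324.3,230),down(88.6),1,12),((569.3,-324.3,112),down(88.6),1,4)])
E
```

```text
--
{"jaw": 1, "offset": [-35.1, -28.7, -5.4], "rot": [0.0, 0.0, -1.2]}
{"jaw": 1, "offset": [-34.4, -29.4, -5.4], "rot": [0.0, 0.0, -1.1]}
{"jaw": 1, "offset": [-33.9, -30.1, -5.4], "rot": [0.0, 0.0, -1.2]}
{"jaw": 1, "offset": [-33.3, -30.7, -5.5], "rot": [0.0, 0.0, -1.2]}
{"jaw": 1, "offset": [-32.6, -31.5, -5.4], "rot": [0.0, 0.0, -1.2]}
--
{"jaw": 1, "offset": [-31.9, -32.1, -5.4], "rot": [0.0, 0.0, -1.1]}
{"jaw": 1, "offset": [-31.3, -32.8, -5.4], "rot": [0.0, 0.0, -1.2]}
{"jaw": 1, "offset": [-30.6, -33.4, -5.4], "rot": [0.0, 0.0, -1.2]}
{"jaw": 1, "offset": [-29.9, -34.0, -5.4], "rot": [0.0, 0.0, -1.1]}
{"jaw": 1, "offset": [-20.1, -41.3, 4.2], "rot": [0.0, 0.0, -0.6]}
--
{"jaw": 1, "offset": [-19.6, -41.5, 4.1], "rot": [0.0, 0.0, -0.5]}
{"jaw": 1, "offset": [-19.3, -41.6, 4.2], "rot": [0.0, 0.0, -0.6]}
{"jaw": 1, "offset": [-18.9, -41.9, 4.2], "rot": [0.0, 0.0, -0.5]}
{"jaw": 1, "offset": [-18.5, -42.0, 4.1], "rot": [0.0, 0.0, -0.6]}
{"jaw": 1, "offset": [-18.0, -42.2, 4.2], "rot": [0.0, 0.0, -0.5]}
--
{"jaw": 1, "offset": [-17.7, -42.4, 4.2], "rot": [0.0, 0.0, -0.6]}
{"jaw": 1, "offset": [-17.3, -42.6, 4.1], "rot": [0.0, 0.0, -0.5]}
{"jaw": 1, "offset": [-16.8, -42.7, 4.2], "rot": [0.0, 0.0, -0.6]}
{"jaw": 1, "offset": [-16.4, -42.8, 4.2], "rot": [0.0, 0.0, -0.5]}
{"jaw": 1, "offset": [-16.1, -43.1, 4.1], "rot": [0.0, 0.0, -0.6]}
--
{"jaw": 1, "offset": [-15.6, -43.2, 4.2], "rot": [0.0, 0.0, -0.5]}
{"jaw": 1, "offset": [0.0, 0.0, 29.5], "rot": [0.0, 0.0, 0.0]}
{"jaw": 1, "offset": [0.0, 0.0, 29.5], "rot": [0.0, 0.0, 0.0]}
{"jaw": 1, "offset": [0.0, 0.0, 29.5], "rot": [0.0, 0.0, 0.0]}
{"jaw": 1, "offset": [0.0, 0.1, 29.5], "rot": [0.0, 0.0, 0.0]}
```

>>> apply_moves(
  moves=[
    {"jaw": 1, "offset": [0, 0, -20], "rot": [0, 0, -8.6]},
    {"jaw": 1, "offset": [0, 0, -20], "rot": [0, 0, -8.5]},
    {"jaw": 1, "offset": [-20, -43, 0], "rot": [0, 0, 0]},
    {"jaw": 1, "offset": [-20, -43, 0], "rot": [0, 0, 0]},
    {"jaw": 1, "offset": [-20, -43, 0], "rot": [0, 0, 0]},
  ],
)

```text
time_s: 2.17
eef_pos: [0.24, 0.4135, 0.2714]
eef_rot: [0.0, 0.012, 1.0, 0.0]
wrist_force: [1.3, 0.1, 0.8]
opening: 0.999
grasp_force: 0.0
```

>>> apply_moves(
  moves=[
    {"jaw": 1, "offset": [-20, -43, 0], "rot": [0, 0, 0]},
    {"jaw": 1, "offset": [-20, -43, 0], "rot": [0, 0, 0]},
    {"jaw": 1, "offset": [-20, -43, 0], "rot": [0, 0, 0]},
    {"jaw": 1, "offset": [-20, -43, 0], "rot": [0, 0, 0]},
    {"jaw": 1, "offset": [-20, -43, 0], "rot": [0, 0, 0]},
  ],
)

```text
time_s: 2.8
eef_pos: [0.3346, 0.1958, 0.2716]
eef_rot: [0.001, 0.013, 1.0, 0.0]
wrist_force: [1.3, -0.0, -0.3]
opening: 1.0
grasp_force: 0.0
```

>>> apply_moves(
  moves=[
    {"jaw": 1, "offset": [-20, -43, 0], "rot": [0, 0, 0]},
    {"jaw": 1, "offset": [-20, -43, 0], "rot": [0, 0, 0]},
    {"jaw": 1, "offset": [-20, -43, 0], "rot": [0, 0, 0]},
    {"jaw": 1, "offset": [-20, -43, 0], "rot": [0, 0, 0]},
    {"jaw": 1, "offset": [-20, -43, 0], "rot": [0, 0, 0]},
  ],
)

```text
time_s: 3.42
eef_pos: [0.4292, -0.0219, 0.2716]
eef_rot: [0.0, 0.013, 1.0, -0.0]
wrist_force: [-0.4, -0.3, 0.4]
opening: 0.998
grasp_force: 0.0
```

>>> apply_moves(
  moves=[
    {"jaw": 1, "offset": [-20, -43, 0], "rot": [0, 0, 0]},
    {"jaw": 1, "offset": [-20, -43, 10], "rot": [0, 0, 0]},
    {"jaw": 1, "offset": [-20, -43, 10], "rot": [0, 0, 0]},
    {"jaw": 1, "offset": [-20, -43, 10], "rot": [0, 0, 0]},
    {"jaw": 1, "offset": [-20, -43, 10], "rot": [0, 0, 0]},
  ],
)

```text
time_s: 4.05
eef_pos: [0.5237, -0.2393, 0.231]
eef_rot: [0.0, 0.013, 1.0, -0.0]
wrist_force: [0.5, 0.1, 0.5]
opening: 0.999
grasp_force: 0.0
```

```bash
cat >> h.py <<'E'
def to(pos,R2):
    T=T_tool();p=T[:3,3]*1000;Rm=T[:3,:3];d=np.array(pos)-p
    print('rot',np.degrees(R.from_matrix(Rm.T@R2).as_rotvec()).round(1),'shift before rot',(Rm.T@d).round(1),'after rot',(R2.T@d).round(1))
E
python3 - <<'E'
from h import *
st()
v=look('wrist');P=cloud(v);save(v[0],'w1.png');st()
p=sel(P,(.5,.65),(-.4,-.25),(.112,.13));print('bar',rect(p),len(p))
p=sel(P,(.4,.52),(-.4,-.22),(.106,.13));print('post',rect(p) if len(p) else 0,len(p))
p=sel(P,(.4,.7),(-.42,-.2),(.074,.083));print('iso',rect(p),len(p))
to((569.3,-324.3,97),down(88.6))
E
```

```text
t 4.05 pos [ 523.7 -239.3  231. ] yaz 88.5 zt [ 0. -0. -1.] open 0.999 gf 0.0 wf [0.5 0.1 0.5] q [-0.63  0.18  1.61  0.    1.35 -2.18]
t 4.1 pos [ 524.4 -244.2  229. ] yaz 88.4 zt [-0.    -0.002 -1.   ] open 0.998 gf 0.0 wf [-3.  -2.9 -0.4] q [-0.64  0.19  1.6  -0.    1.35 -2.18]
bar (array([ 568.7, -323.6]), array([63.2, 16.6]), -0.3) 1312
post (array([ 459.3, -289.9]), array([13.3, 13.2]), 86.0) 371
iso (array([ 538.7, -323.4]), array([169.5, 109.6]), -0.2) 14716
rot [-0.1 -0.  -0.2] shift before rot [-47.2 -78.5 132.2] after rot [-46.8 -79.  132. ]
```

>>> apply_moves(
  moves=[
    {"jaw": 1, "offset": [-22, -40, 0], "rot": [0, 0, 0]},
    {"jaw": 1, "offset": [-22, -40, 0], "rot": [0, 0, 0]},
    {"jaw": 1, "offset": [0, 0, 20], "rot": [0, 0, 0]},
    {"jaw": 1, "offset": [0, 0, 10], "rot": [0, 0, 0]},
    {"jaw": 1, "offset": [0, 0, 0], "rot": [0, 0, 0]},
  ],
)

```text
time_s: 4.72
eef_pos: [0.5642, -0.3171, 0.1997]
eef_rot: [-0.001, 0.012, 1.0, 0.001]
wrist_force: [-0.9, -0.5, 0.4]
opening: 1.001
grasp_force: 0.0
```

```bash
python3 - <<'E'
from h import *
st();to((568.9,-324,97),down(89))
E
```

```text
t 4.72 pos [ 564.2 -317.1  199.7] yaz 88.6 zt [-0.003  0.002 -1.   ] open 1.001 gf 0.0 wf [-0.9 -0.5  0.4] q [-0.7   0.37  1.44  0.    1.34 -2.24]
rot [ 0.1 -0.1 -0.4] shift before rot [ -5.1  -7.  102.7] after rot [ -4.8  -6.8 102.7]
```

>>> apply_moves(
  moves=[
    {"jaw": 1, "offset": [-5, -7, 30], "rot": [0, 0, 0]},
    {"jaw": 0.7, "offset": [0, 0, 35], "rot": [0, 0, 0]},
    {"jaw": 0.5, "offset": [0, 0, 30], "rot": [0, 0, 0]},
    {"jaw": 0.5, "offset": [0, 0, 8], "rot": [0, 0, 0]},
    {"jaw": 0.4, "offset": [0, 0, 0], "rot": [0, 0, 0]},
  ],
)

```text
time_s: 5.35
eef_pos: [0.5702, -0.3256, 0.099]
eef_rot: [0.0, 0.012, 1.0, -0.0]
wrist_force: [0.1, -0.7, 0.3]
opening: 0.4
grasp_force: 0.0
```

>>> apply_moves(
  moves=[
    {"jaw": 0, "offset": [0, 0, 0], "rot": [0, 0, 0]},
    {"jaw": 0, "offset": [0, 0, 0], "rot": [0, 0, 0]},
    {"jaw": 0, "offset": [0, 0, 0], "rot": [0, 0, 0]},
    {"jaw": 0, "offset": [0, 0, 0], "rot": [0, 0, 0]},
    {"jaw": 0, "offset": [0, 0, 0], "rot": [0, 0, 0]},
  ],
)

```text
time_s: 5.98
eef_pos: [0.5711, -0.3246, 0.1007]
eef_rot: [0.001, 0.012, 1.0, 0.001]
wrist_force: [-0.9, 7.7, 4.8]
opening: 0.172
grasp_force: 59.9
```

```bash
python3 - <<'E'
from h import *
st();to((568.9,-324,97),down(-2.5))
E
```

```text
t 5.97 pos [ 571.1 -324.6  100.7] yaz 88.6 zt [ 0.002  0.001 -1.   ] open 0.172 gf 59.9 wf [-0.9  7.7  4.8] q [-0.7   0.49  1.48  0.    1.17 -2.25]
rot [ 0.1  0.  91.1] shift before rot [2.3 0.5 3.7] after rot [ 0.5 -2.3  3.7]
```

>>> apply_moves(
  moves=[
    {"jaw": 0, "offset": [2, 0, 0], "rot": [0, 0, 8]},
    {"jaw": 0, "offset": [0, 0, 0], "rot": [0, 0, 10]},
    {"jaw": 0, "offset": [0, 0, 0], "rot": [0, 0, 10]},
    {"jaw": 0, "offset": [0, 0, 0], "rot": [0, 0, 10]},
    {"jaw": 0, "offset": [0, 0, 0], "rot": [0, 0, 10]},
  ],
)

```text
time_s: 6.6
eef_pos: [0.5708, -0.3249, 0.1007]
eef_rot: [0.003, 0.42, 0.907, 0.001]
wrist_force: [7.2, 5.7, 0.3]
opening: 0.174
grasp_force: 59.3
```

>>> apply_moves(
  moves=[
    {"jaw": 0, "offset": [0, 0, 0], "rot": [0, 0, 10]},
    {"jaw": 0, "offset": [0, 0, 0], "rot": [0, 0, 10]},
    {"jaw": 0, "offset": [0, 0, 0], "rot": [0, 0, 10]},
    {"jaw": 0, "offset": [0, 0, 0], "rot": [0, 0, 8]},
    {"jaw": 0, "offset": [0, 0, 0], "rot": [0, 0, 6]},
  ],
)

```text
time_s: 7.22
eef_pos: [0.5705, -0.325, 0.1007]
eef_rot: [0.002, 0.729, 0.685, 0.002]
wrist_force: [6.5, 4.8, 1.5]
opening: 0.17
grasp_force: 70.9
```

>>> apply_moves(
  moves=[
    {"jaw": 0, "offset": [0, 0, 0], "rot": [0, 0, 2]},
    {"jaw": 0, "offset": [0, 0, 0], "rot": [0, 0, 0]},
    {"jaw": 0, "offset": [0, 0, 0], "rot": [0, 0, 0]},
    {"jaw": 0.6, "offset": [0, 0, 0], "rot": [0, 0, 0]},
    {"jaw": 0.6, "offset": [0, 0, 0], "rot": [0, 0, 0]},
  ],
)

```text
time_s: 7.85
eef_pos: [0.5683, -0.3263, 0.0994]
eef_rot: [0.001, 0.74, 0.673, 0.0]
wrist_force: [-0.7, -0.2, -0.3]
opening: 0.587
grasp_force: 0.0
```

>>> apply_moves(
  moves=[
    {"jaw": 0.6, "offset": [0, 0, -20], "rot": [0, 0, 0]},
    {"jaw": 0.6, "offset": [0, 0, -40], "rot": [0, 0, 0]},
    {"jaw": 0.6, "offset": [0, 0, -40], "rot": [0, 0, 0]},
    {"jaw": 0.6, "offset": [0, 0, -20], "rot": [0, 0, 0]},
    {"jaw": 0.6, "offset": [0, 0, 0], "rot": [0, 0, 0]},
  ],
)

```text
time_s: 8.48
eef_pos: [0.5687, -0.3267, 0.2207]
eef_rot: [0.002, 0.74, 0.673, 0.0]
wrist_force: [0.1, -0.4, -0.1]
opening: 0.598
grasp_force: 0.0
```

```bash
python3 - <<'E'
from h import *
st()
v=look('wrist');P=cloud(v);save(v[0],'w2.png')
p=sel(P,(.5,.65),(-.4,-.25),(.112,.13));print('bar',rect(p),len(p))
p=sel(P,(.4,.52),(-.4,-.22),(.106,.13));print('post',rect(p) if len(p) else 0,len(p))
p=sel(P,(.4,.7),(-.42,-.2),(.074,.083));print('iso',rect(p),len(p))
to((459.3,-290,106),down(-0.5))
E
```

```text
t 8.47 pos [ 568.7 -326.7  220.7] yaz -5.5 zt [ 0.003 -0.003 -1.   ] open 0.598 gf 0.0 wf [ 0.1 -0.4 -0.1] q [-0.7   0.36  1.4   0.    1.37 -0.61]
bar (array([ 569.5, -323.6]), array([63.5, 16. ]), 89.8) 1811
post (array([ 459.2, -290.5]), array([13.6, 13.4]), 63.8) 468
iso (array([ 539.6, -323.6]), array([169.6, 109. ]), -0.1) 17524
rot [ 0.  0. -5.] shift before rot [  25.5 -111.6  112.4] after rot [  35.  -108.9  112.5]
```

>>> apply_moves(
  moves=[
    {"jaw": 0.6, "offset": [0, 0, 0], "rot": [0, 0, -5]},
    {"jaw": 0.6, "offset": [12, -36, 0], "rot": [0, 0, 0]},
    {"jaw": 0.6, "offset": [12, -37, 0], "rot": [0, 0, 0]},
    {"jaw": 0.6, "offset": [11, -36, 20], "rot": [0, 0, 0]},
    {"jaw": 0.6, "offset": [0, 0, 30], "rot": [0, 0, 0]},
  ],
)

```text
time_s: 9.15
eef_pos: [0.4568, -0.2886, 0.1663]
eef_rot: [-0.001, 0.71, 0.704, -0.0]
wrist_force: [0.0, -1.0, -0.0]
opening: 0.598
grasp_force: 0.0
```

>>> apply_moves(
  moves=[
    {"jaw": 0.6, "offset": [0, 0, 40], "rot": [0, 0, 0]},
    {"jaw": 0.6, "offset": [0, 0, 35], "rot": [0, 0, 0]},
    {"jaw": 0.6, "offset": [0, 0, 0], "rot": [0, 0, 0]},
    {"jaw": 0, "offset": [0, 0, 0], "rot": [0, 0, 0]},
    {"jaw": 0, "offset": [0, 0, 0], "rot": [0, 0, 0]},
  ],
)

```text
time_s: 9.78
eef_pos: [0.4601, -0.2908, 0.0948]
eef_rot: [0.001, 0.71, 0.704, 0.0]
wrist_force: [0.9, -0.4, -0.3]
opening: 0.178
grasp_force: 0.0
```

>>> apply_moves(
  moves=[
    {"jaw": 0, "offset": [0, 0, 0], "rot": [0, 0, 0]},
    {"jaw": 0, "offset": [0, 0, 0], "rot": [0, 0, 0]},
    {"jaw": 0, "offset": [0, 0, 0], "rot": [0, 0, 0]},
    {"jaw": 0, "offset": [0, 0, 0], "rot": [0, 0, 0]},
    {"jaw": 0, "offset": [0, 0, 0], "rot": [0, 0, 0]},
  ],
)

```text
time_s: 10.4
eef_pos: [0.4601, -0.2908, 0.0948]
eef_rot: [0.001, 0.71, 0.704, 0.0]
wrist_force: [-0.1, 0.6, 7.1]
opening: 0.143
grasp_force: 58.6
```

```bash
python3 - <<'E'
from h import *
st()
to((404,-358.2,96),down(-0.5))
E
```

```text
t 10.4 pos [ 460.1 -290.8   94.8] yaz -0.5 zt [ 0.002 -0.002 -1.   ] open 0.143 gf 58.6 wf [-0.1  0.6  7.1] q [-0.78  0.28  1.79 -0.    1.07 -0.77]
rot [0.1 0.1 0. ] shift before rot [-67.8 -55.5  -1.2] after rot [-67.9 -55.5  -1.2]
```

>>> apply_moves(
  moves=[
    {"jaw": 0, "offset": [-2.5, -9, 0], "rot": [0, 0, 0]},
    {"jaw": 0, "offset": [-4, -9, 0], "rot": [0, 0, 0]},
    {"jaw": 0, "offset": [-5, -8.5, 0], "rot": [0, 0, 0]},
    {"jaw": 0, "offset": [-6.5, -7.5, 0], "rot": [0, 0, 0]},
    {"jaw": 0, "offset": [-7, -6.5, 0], "rot": [0, 0, 0]},
  ],
)

```text
time_s: 11.02
eef_pos: [0.4199, -0.3156, 0.0947]
eef_rot: [0.002, 0.71, 0.704, 0.0]
wrist_force: [9.0, 3.6, 4.3]
opening: 0.141
grasp_force: 59.4
```

>>> apply_moves(
  moves=[
    {"jaw": 0, "offset": [-8, -5.5, 0], "rot": [0, 0, 0]},
    {"jaw": 0, "offset": [-9, -4.5, 0], "rot": [0, 0, 0]},
    {"jaw": 0, "offset": [-9.5, -3, 0], "rot": [0, 0, 0]},
    {"jaw": 0, "offset": [-9.5, -1.5, 0], "rot": [0, 0, 0]},
    {"jaw": 0, "offset": [-7, -0.5, 0], "rot": [0, 0, 0]},
  ],
)

```text
time_s: 11.65
eef_pos: [0.4055, -0.359, 0.0947]
eef_rot: [0.003, 0.71, 0.704, 0.001]
wrist_force: [10.4, -2.5, -0.2]
opening: 0.145
grasp_force: 59.1
```

>>> apply_moves(
  moves=[
    {"jaw": 0, "offset": [-3, 0, 0], "rot": [0, 0, 0]},
    {"jaw": 0, "offset": [-1, 0, 0], "rot": [0, 0, 0]},
    {"jaw": 0, "offset": [0, 0, 0], "rot": [0, 0, 0]},
    {"jaw": 0.5, "offset": [0, 0, 0], "rot": [0, 0, 0]},
    {"jaw": 0.5, "offset": [0, 0, 0], "rot": [0, 0, 0]},
  ],
)

```text
time_s: 12.28
eef_pos: [0.4026, -0.3616, 0.093]
eef_rot: [-0.0, 0.71, 0.704, -0.0]
wrist_force: [0.3, -0.1, -0.5]
opening: 0.5
grasp_force: 0.0
```

>>> apply_moves(
  moves=[
    {"jaw": 0.5, "offset": [0, 0, -20], "rot": [0, 0, 0]},
    {"jaw": 0.6, "offset": [0, 0, -40], "rot": [0, 0, 0]},
    {"jaw": 0.6, "offset": [0, 0, -40], "rot": [0, 0, 0]},
    {"jaw": 0.6, "offset": [30, 0, -40], "rot": [0, 0, 0]},
    {"jaw": 0.6, "offset": [0, 0, 0], "rot": [0, 0, 0]},
  ],
)

```text
time_s: 12.9
eef_pos: [0.4043, -0.3322, 0.2366]
eef_rot: [0.003, 0.71, 0.705, -0.0]
wrist_force: [0.2, -0.1, 0.4]
opening: 0.601
grasp_force: 0.0
```

```bash
python3 - <<'E'
from h import *
st()
v=look('wrist');P=cloud(v);save(v[0],'w3.png')
p=sel(P,(.35,.52),(-.45,-.22),(.109,.13));print('post',rect(p) if len(p) else 0,len(p))
p=sel(P,(.5,.65),(-.4,-.25),(.112,.13));print('bar',rect(p) if len(p) else 0,len(p))
v=look('top');P=cloud(v)
p=sel(P,(.35,.51),(-.45,-.22),(.109,.13));print('post',rect(p) if len(p) else 0,len(p))
p=sel(P,(.5,.65),(-.4,-.25),(.112,.13));print('bar',rect(p),len(p))
E
```

```text
t 12.9 pos [ 404.3 -332.2  236.6] yaz -0.4 zt [ 0.003 -0.005 -1.   ] open 0.601 gf 0.0 wf [ 0.2 -0.1  0.4] q [-0.91  0.06  1.73 -0.    1.35 -0.91]
post (array([ 404.7, -358.2]), array([13.6, 13.1]), -89.2) 298
bar (array([ 568.7, -323.5]), array([63.9, 16.9]), -89.8) 2101
post (array([ 404.2, -356.9]), array([13.2, 12.6]), -85.1) 36
bar (array([ 569.4, -324.5]), array([63.7, 16.2]), -89.3) 163
```

```bash
python3 - <<'E'
from h import *
p,Rd=onto_deck(-75,0,190);print(p);to(p,Rd)
E
```

```text
[484.41461049 319.92554832 268.93733538]
rot [-11.  -12.2 -83.3] shift before rot [652.3  76.2 -36.3] after rot [-15.  656.7 -33.2]
```

>>> apply_moves(
  moves=[
    {"jaw": 1, "offset": [30, 0, -10], "rot": [0, 0, -10.5]},
    {"jaw": 1, "offset": [0, 0, 0], "rot": [0, 0, -10.5]},
    {"jaw": 1, "offset": [0, 0, 0], "rot": [0, 0, -10.5]},
    {"jaw": 1, "offset": [0, 0, 0], "rot": [0, 0, -10.5]},
    {"jaw": 1, "offset": [0, 0, 0], "rot": [0, 0, -10.5]},
  ],
)

```text
time_s: 13.62
eef_pos: [0.4027, -0.3016, 0.241]
eef_rot: [-0.002, 0.323, 0.946, 0.001]
wrist_force: [0.9, 0.6, 0.4]
opening: 0.998
grasp_force: 0.0
```

>>> apply_moves(
  moves=[
    {"jaw": 1, "offset": [0, 0, 0], "rot": [0, 0, -10.5]},
    {"jaw": 1, "offset": [0, 0, 0], "rot": [0, 0, -10.5]},
    {"jaw": 1, "offset": [0, 0, 0], "rot": [0, 0, -10.3]},
    {"jaw": 1, "offset": [0, 0, 0], "rot": [0, -7.5, 0]},
    {"jaw": 1, "offset": [0, 0, 0], "rot": [0, -7.5, 0]},
  ],
)

```text
time_s: 14.25
eef_pos: [0.4033, -0.3017, 0.2413]
eef_rot: [0.131, 0.058, 0.99, -0.007]
wrist_force: [-0.5, 0.2, 0.3]
opening: 0.997
grasp_force: 0.0
```

```bash
python3 - <<'E'
from h import *
p,Rd=onto_deck(-75,0,190);st();to(p,Rd)
E
```

```text
t 14.25 pos [ 403.3 -301.7  241.3] yaz 83.3 zt [ 0.259 -0.029 -0.966] open 0.997 gf 0.0 wf [-0.5  0.2  0.3] q [-1.01 -0.15  1.94  0.22  1.19 -2.53]
rot [ 0.1  0.1 -0.1] shift before rot [-15.  626.9 -23.5] after rot [-16.  626.8 -24.3]
```

>>> apply_moves(
  moves=[
    {"jaw": 1, "offset": [-1, 52, -5], "rot": [0, 0, 0]},
    {"jaw": 1, "offset": [-1, 52, -5], "rot": [0, 0, 0]},
    {"jaw": 1, "offset": [-1, 52, -5], "rot": [0, 0, 0]},
    {"jaw": 1, "offset": [-1, 52, -5], "rot": [0, 0, 0]},
    {"jaw": 1, "offset": [-1, 52, -4], "rot": [0, 0, 0]},
  ],
)

```text
time_s: 14.88
eef_pos: [0.4318, -0.0422, 0.2662]
eef_rot: [0.129, 0.058, 0.99, -0.007]
wrist_force: [0.5, 0.9, 0.4]
opening: 1.001
grasp_force: 0.0
```

>>> apply_moves(
  moves=[
    {"jaw": 1, "offset": [-1, 52, 0], "rot": [0, 0, 0]},
    {"jaw": 1, "offset": [-1, 52, 0], "rot": [0, 0, 0]},
    {"jaw": 1, "offset": [-1, 52, 0], "rot": [0, 0, 0]},
    {"jaw": 1, "offset": [-2, 52, 0], "rot": [0, 0, 0]},
    {"jaw": 1, "offset": [-2, 52, 0], "rot": [0, 0, 0]},
  ],
)

```text
time_s: 15.5
eef_pos: [0.469, 0.2154, 0.2675]
eef_rot: [0.129, 0.058, 0.99, -0.008]
wrist_force: [0.9, 0.0, 0.6]
opening: 1.004
grasp_force: 0.0
```

>>> apply_moves(
  moves=[
    {"jaw": 1, "offset": [-2, 52, 0], "rot": [0, 0, 0]},
    {"jaw": 1, "offset": [-2, 40, 0], "rot": [0, 0, 0]},
    {"jaw": 1, "offset": [0, 15, 0], "rot": [0, 0, 0]},
    {"jaw": 1, "offset": [0, 0, 0], "rot": [0, 0, 0]},
    {"jaw": 1, "offset": [0, 0, 0], "rot": [0, 0, 0]},
  ],
)

```text
time_s: 16.12
eef_pos: [0.4854, 0.3187, 0.2699]
eef_rot: [0.13, 0.058, 0.99, -0.008]
wrist_force: [0.0, -0.1, 1.0]
opening: 0.997
grasp_force: 0.0
```

```bash
cat >> h.py <<'E'
def deckpts(P):
    return (P*1000-DO)@deckR()
def drect(Q,x,y,h):
    m=(Q[...,0]>x[0])&(Q[...,0]<x[1])&(Q[...,1]>y[0])&(Q[...,1]<y[1])&(Q[...,2]>h[0])&(Q[...,2]<h[1])
    q=Q[m]
    return (rect(q/1000),len(q),np.median(q[:,2]).round(1)) if len(q)>10 else (0,len(q))
E
python3 - <<'E'
from h import *
st();v=look('wrist');P=cloud(v);save(v[0],'w4.png');Q=deckpts(P);np.save('Q4.npy',Q)
print('deck',drect(Q,(-145,20),(-75,75),(-5,4)))
print('block',drect(Q,(-150,-6),(-75,75),(22,36)))
print('backstop',drect(Q,(-4,15),(-80,80),(40,130)))
p=P[(np.abs(Q[...,2])<4)&(Q[...,0]<0)&(Q[...,0]>-132)&(np.abs(Q[...,1])<60)];c=p.mean(0);n=np.linalg.svd(p-c,full_matrices=False)[2][2];print(n,np.degrees(np.arctan2(n[1],n[0])))
E
```

```text
t 16.12 pos [485.4 318.7 269.9] yaz 83.3 zt [ 0.256 -0.031 -0.966] open 0.997 gf 0.0 wf [ 0.  -0.1  1. ] q [ 0.45  0.03  1.71 -0.15  1.18 -0.96]
deck ((array([-66.3,  -2. ]), array([131.8, 120. ]), -0.2), 11045, np.float64(-0.5))
block ((array([-65.1,   3.7]), array([100.5,  42. ]), -3.1), 5013, np.float64(29.4))
backstop ((array([ 5.2, -2. ]), array([120.3,  10.6]), 89.8), 4385, np.float64(124.2))
[ 0.25671648 -0.03013959 -0.9660167 ] -6.696110187532767
```

View pics/w4.png

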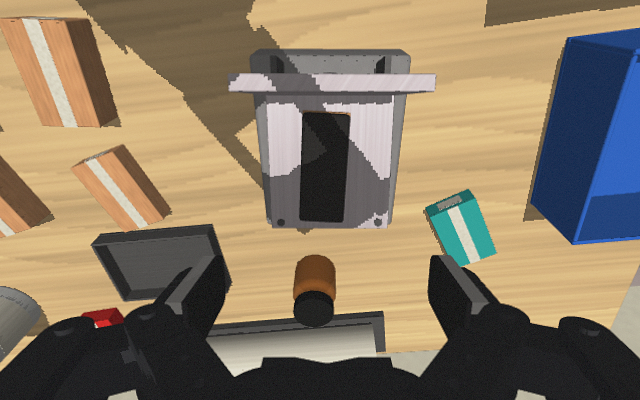

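```bash
sed -i 's/^DY=.*/DY=173.2/; s/^DO=.*/DO=np.array([461.5,324.6,66.])/' h.py; python3 - <<'E'
from h import *
Q=deckpts(cloud(look('wrist')))
print('deck',drect(Q,(-145,20),(-75,75),(-5,4)))
print('block',drect(Q,(-150,-6),(-75,75),(22,36)))
p,Rd=onto_deck(-65,5.7,60);Rd=Rd@R.from_euler('z',2.9,degrees=True).as_matrix();to(p,Rd)
E
```

```text
deck ((array([-55.8,  -0.2]), array([151.2, 120.2]), 0.1), 10935, np.float64(-0.5))
block ((array([-64.9,   5.5]), array([99.8, 42. ]), -2.9), 5006, np.float64(29.4))
rot [-0. -0.  3.] shift before rot [ 11.7  -2.7 131.2] after rot [ 11.6  -3.3 131.2]
```

>>> apply_moves(
  moves=[
    {"jaw": 1, "offset": [12, -3, 20], "rot": [0, 0, 3]},
    {"jaw": 0.85, "offset": [0, 0, 50], "rot": [0, 0, 0]},
    {"jaw": 0.85, "offset": [0, 0, 50], "rot": [0, 0, 0]},
    {"jaw": 0.85, "offset": [0, 0, 40], "rot": [0, 0, 0]},
    {"jaw": 0.85, "offset": [0, 0, 20], "rot": [0, 0, 0]},
  ],
)

```text
time_s: 16.85
eef_pos: [0.5194, 0.3115, 0.0916]
eef_rot: [0.129, 0.084, 0.988, -0.005]
wrist_force: [0.1, -0.1, -0.3]
opening: 0.849
grasp_force: 0.0
```

>>> apply_moves(
  moves=[
    {"jaw": 0.85, "offset": [0, 0, 6], "rot": [0, 0, 0]},
    {"jaw": 0.8, "offset": [0, 0, 0], "rot": [0, 0, 0]},
    {"jaw": 0, "offset": [0, 0, 0], "rot": [0, 0, 0]},
    {"jaw": 0, "offset": [0, 0, 0], "rot": [0, 0, 0]},
    {"jaw": 0, "offset": [0, 0, 0], "rot": [0, 0, 0]},
  ],
)

```text
time_s: 17.48
eef_pos: [0.5222, 0.3135, 0.0901]
eef_rot: [0.132, 0.083, 0.988, -0.004]
wrist_force: [-2.7, -0.3, 6.8]
opening: 0.48
grasp_force: 59.6
```

>>> apply_moves(
  moves=[
    {"jaw": 0, "offset": [0, 0, 0], "rot": [0, 0, 0]},
    {"jaw": 0, "offset": [0, 0, -10], "rot": [0, 0, 0]},
    {"jaw": 0, "offset": [0, 0, -40], "rot": [0, 0, 0]},
    {"jaw": 0, "offset": [0, 0, -50], "rot": [0, 0, 0]},
    {"jaw": 0, "offset": [0, 0, -50], "rot": [0, 0, 0]},
  ],
)

```text
time_s: 18.1
eef_pos: [0.482, 0.3174, 0.2347]
eef_rot: [0.13, 0.083, 0.988, -0.004]
wrist_force: [0.8, 0.8, -2.0]
opening: 0.479
grasp_force: 61.4
```

```bash
python3 - <<'E'
from h import *
st();to((687,60,200),down(-0.6))
v=look('top');P=cloud(v)
m=ctrl.outline_of('top','tray')[0];p=P[m['region']];p=p[(p[:,2]>.0)&(p[:,2]<.03)];print('tray',rect(p))
E
```

```text
t 18.1 pos [482.  317.4 234.7] yaz 80.5 zt [ 0.257 -0.03  -0.966] open 0.479 gf 61.4 wf [ 0.8  0.8 -2. ] q [ 0.46  0.06  1.76 -0.16  1.11 -0.89]
rot [11.2 11.8 80.5] shift before rot [-228.3 -220.4   93.8] after rot [-255.3  207.7   34.7]
tray (array([689.8,  62.8]), array([164. , 118.8]), 89.7)
```

>>> apply_moves(
  moves=[
    {"jaw": 0, "offset": [0, 0, -20], "rot": [0, 7.5, 0]},
    {"jaw": 0, "offset": [0, 0, 0], "rot": [0, 7.5, 0]},
    {"jaw": 0, "offset": [0, 0, 0], "rot": [0, 0, 10]},
    {"jaw": 0, "offset": [0, 0, 0], "rot": [0, 0, 10]},
    {"jaw": 0, "offset": [0, 0, 0], "rot": [0, 0, 10]},
  ],
)

```text
time_s: 18.82
eef_pos: [0.4774, 0.3178, 0.2515]
eef_rot: [-0.002, 0.341, 0.94, 0.006]
wrist_force: [1.1, -0.3, -1.5]
opening: 0.478
grasp_force: 61.4
```

>>> apply_moves(
  moves=[
    {"jaw": 0, "offset": [0, 0, 0], "rot": [0, 0, 10]},
    {"jaw": 0, "offset": [0, 0, 0], "rot": [0, 0, 10]},
    {"jaw": 0, "offset": [0, 0, 0], "rot": [0, 0, 10]},
    {"jaw": 0, "offset": [0, 0, 0], "rot": [0, 0, 10]},
    {"jaw": 0, "offset": [0, 0, 0], "rot": [0, 0, 10]},
  ],
)

```text
time_s: 19.45
eef_pos: [0.4774, 0.3179, 0.2516]
eef_rot: [-0.004, 0.706, 0.708, 0.005]
wrist_force: [0.0, 0.5, -1.5]
opening: 0.477
grasp_force: 61.4
```

>>> apply_moves(
  moves=[
    {"jaw": 0, "offset": [-43, 34, 0], "rot": [0, 0, 0.7]},
    {"jaw": 0, "offset": [-43, 34, 0], "rot": [0, 0, 0]},
    {"jaw": 0, "offset": [-43, 34, 0], "rot": [0, 0, 0]},
    {"jaw": 0, "offset": [-43, 34, 0], "rot": [0, 0, 0]},
    {"jaw": 0, "offset": [-43, 34, 0], "rot": [0, 0, 0]},
  ],
)

```text
time_s: 20.08
eef_pos: [0.6479, 0.1013, 0.2491]
eef_rot: [-0.004, 0.709, 0.706, 0.005]
wrist_force: [0.3, 0.5, -0.6]
opening: 0.48
grasp_force: 61.5
```

>>> apply_moves(
  moves=[
    {"jaw": 0, "offset": [-30, 25, 0], "rot": [0, 0, 0]},
    {"jaw": 0, "offset": [-10, 10, 0], "rot": [0, 0, 0]},
    {"jaw": 0, "offset": [0, 0, 30], "rot": [0, 0, 0]},
    {"jaw": 0, "offset": [0, 0, 0], "rot": [0, 0, 0]},
    {"jaw": 0, "offset": [0, 0, 0], "rot": [0, 0, 0]},
  ],
)

```text
time_s: 20.7
eef_pos: [0.682, 0.0638, 0.2197]
eef_rot: [-0.004, 0.708, 0.706, 0.005]
wrist_force: [-0.6, -0.9, -0.9]
opening: 0.48
grasp_force: 61.4
```

```bash
python3 - <<'E'
from h import *
st();v=look('wrist');P=cloud(v);save(v[0],'w5.png')
p=sel(P,(.62,.76),(-.04,.16),(.016,.03));print('tray rim',rect(p),len(p),p[:,:2].min(0),p[:,:2].max(0))
to((688,61,80),down(-0.6))
E
```

```text
t 20.7 pos [682.   63.8 219.7] yaz -0.2 zt [ 0.002  0.014 -1.   ] open 0.48 gf 61.4 wf [-0.6 -0.9 -0.9] q [-0.09  0.43  1.32  0.01  1.4  -0.09]
tray rim (array([686.7,  67. ]), array([148.6, 110.1]), 89.4) 1295 [ 0.63195261 -0.00786043] [0.74205662 0.14139558]
rot [ 0.2 -0.8  0.4] shift before rot [ -4.5   5.  140.4] after rot [ -2.6   5.5 140.4]
```

View pics/w5.png

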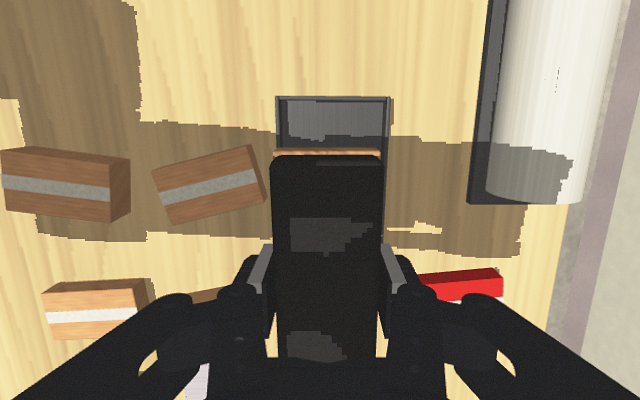

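>>> apply_moves(
  moves=[
    {"jaw": 0, "offset": [-2.5, 5, 40], "rot": [0.2, -0.8, 0.4]},
    {"jaw": 0, "offset": [0, 0, 50], "rot": [0, 0, 0]},
    {"jaw": 0, "offset": [0, 0, 50], "rot": [0, 0, 0]},
    {"jaw": 0, "offset": [0, 0, 40], "rot": [0, 0, 0]},
    {"jaw": 0, "offset": [0, 0, 17], "rot": [0, 0, 0]},
  ],
)

```text
time_s: 21.38
eef_pos: [0.686, 0.0614, 0.0204]
eef_rot: [-0.001, 0.711, 0.703, -0.002]
wrist_force: [-0.6, 0.5, -0.7]
opening: 0.479
grasp_force: 61.4
```

>>> apply_moves(
  moves=[
    {"jaw": 0, "offset": [0, 0, 8], "rot": [0, 0, 0]},
    {"jaw": 0, "offset": [0, 0, 2], "rot": [0, 0, 0]},
    {"jaw": 0, "offset": [0, 0, 0], "rot": [0, 0, 0]},
    {"jaw": 0.62, "offset": [0, 0, 0], "rot": [0, 0, 0]},
    {"jaw": 0.62, "offset": [0, 0, 0], "rot": [0, 0, 0]},
  ],
)

```text
time_s: 22.0
eef_pos: [0.6877, 0.0608, 0.0131]
eef_rot: [0.0, 0.711, 0.703, -0.0]
wrist_force: [0.3, -0.2, 0.2]
opening: 0.623
grasp_force: 0.0
```

>>> apply_moves(
  moves=[
    {"jaw": 0.62, "offset": [0, 0, 0], "rot": [0, 0, 0]},
    {"jaw": 0.62, "offset": [0, 0, -20], "rot": [0, 0, 0]},
    {"jaw": 0.62, "offset": [0, 0, -50], "rot": [0, 0, 0]},
    {"jaw": 1, "offset": [0, 0, -60], "rot": [0, 0, 0]},
    {"jaw": 1, "offset": [0, 0, -60], "rot": [0, 0, 0]},
  ],
)

```text
time_s: 22.62
eef_pos: [0.6873, 0.061, 0.2055]
eef_rot: [0.0, 0.711, 0.703, -0.0]
wrist_force: [1.3, 0.3, -0.3]
opening: 0.997
grasp_force: 0.0
```

>>> apply_moves(
  moves=[
    {"jaw": 1, "offset": [0, -20, -10], "rot": [0, 0, 0]},
    {"jaw": 1, "offset": [0, -45, -10], "rot": [0, 0, 0]},
    {"jaw": 1, "offset": [0, -45, -10], "rot": [0, 0, 0]},
    {"jaw": 1, "offset": [0, -30, 0], "rot": [0, 0, 0]},
    {"jaw": 1, "offset": [0, 0, 0], "rot": [0, 0, 0]},
  ],
)

```text
time_s: 23.25
eef_pos: [0.5462, 0.0629, 0.2341]
eef_rot: [0.0, 0.711, 0.703, -0.0]
wrist_force: [0.5, 0.3, -0.2]
opening: 0.998
grasp_force: 0.0
```

```bash
cat >> h.py <<'E'
def cartons(cam,P,x0=.3,x1=.75,y0=-.18,y1=.14):
    out=[]
    for n in ['thick1','thin1']:
        for r in ctrl.outline_of(cam,n):
            if r['score']<.3: continue
            m=r['region'];p=P[m];p=p[np.isfinite(p[:,0])]
            h=np.percentile(p[:,2],90);p=p[p[:,2]>h-.006];rc=rect(p)
            print(n,round(r['score'],2),np.round(r['position']),'h',h.round(3),rc,len(p))
E
python3 - <<'E'
from h import *
st();v=look('wrist');P=cloud(v);save(v[0],'w6.png')
p=sel(P,(.62,.76),(-.04,.16),(.029,.04));print('block',rect(p),len(p),np.median(p[:,2]))
cartons('wrist',P)
v=look('top');P=cloud(v);cartons('top',P)
E
```

```text
t 23.25 pos [546.2  62.9 234.1] yaz -0.6 zt [ 0.    -0.001 -1.   ] open 0.998 gf 0.0 wf [ 0.5  0.3 -0.2] q [-0.1   0.12  1.67 -0.    1.35 -0.09]
block (array([686.4,  61.6]), array([99.7, 42.2]), 89.4) 3997 0.033334987986745446
thick1 0.9 [328. 306.] h 0.038 (array([ 546.4, -103.8]), array([99.3, 60.9]), 11.5) 4054
thick1 0.62 [204. 175.] h 0.038 (array([420.5,  56.4]), array([101.2,  60.7]), -8.5) 5809
thin1 0.87 [569. 288.] h 0.026 (array([728.6, -37. ]), array([323.4,  98.3]), -24.4) 4341
thin1 0.8 [343. 175.] h 0.026 (array([561.4,  53.7]), array([100.1,  60.2]), 14.1) 5340
thin1 0.68 [247. 297.] h 0.026 (array([439.4, -90.1]), array([63.7, 60.5]), 2.3) 1985
thick1 0.76 [378. 215.] h 0.04 (array([ 545.8, -105.1]), array([99.9, 59.8]), 11.5) 704
thick1 0.56 [318. 247.] h 0.04 (array([440.3,  60.7]), array([61.5, 42.9]), -7.3) 311
thin1 0.84 [373. 257.] h 0.028 (array([420.7, -92.7]), array([98.7, 59.8]), 2.5) 733
thin1 0.82 [486. 284.] h 0.027 (array([ 356.5, -400.7]), array([101. ,  59.3]), 83.6) 772
thin1 0.75 [374. 120.] h 0.028 (array([824.9, -83.9]), array([99.7, 60.3]), 5.6) 600
thin1 0.61 [198. 292.] h 0.028 (array([307.4, 389. ]), array([100.2,  61.4]), 28.9) 733
thin1 0.61 [178. 165.] h 0.028 (array([673.1, 476.9]), array([100.5,  60.6]), 22.5) 645
thin1 0.45 [323. 213.] h 0.028 (array([522.3,  41.3]), array([88.3, 30.5]), 1.2) 143
```

View pics/w6.png

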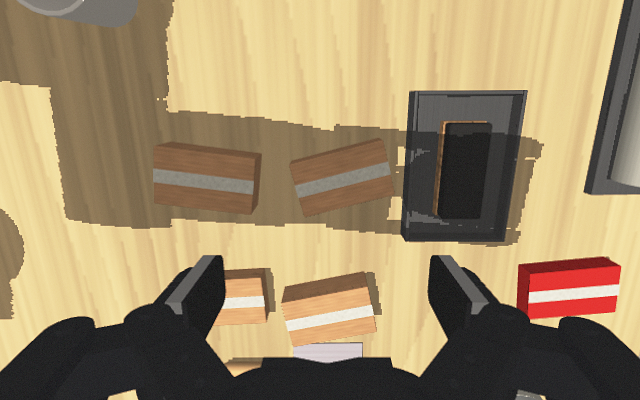

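>>> apply_moves(
  moves=[
    {"jaw": 1, "offset": [0, 0, 0], "rot": [0, 0, -10.2]},
    {"jaw": 1, "offset": [0, 0, 0], "rot": [0, 0, -10.2]},
    {"jaw": 1, "offset": [0, 0, 0], "rot": [0, 0, -10.2]},
    {"jaw": 1, "offset": [0, 0, 0], "rot": [0, 0, -10.2]},
    {"jaw": 1, "offset": [0, 0, 0], "rot": [0, 0, -10.2]},
  ],
)

```text
time_s: 24.18
eef_pos: [0.5478, 0.0625, 0.2319]
eef_rot: [-0.001, 0.336, 0.942, -0.001]
wrist_force: [0.9, 0.4, 0.3]
opening: 1.003
grasp_force: 0.0
```

>>> apply_moves(
  moves=[
    {"jaw": 1, "offset": [0, 0, 0], "rot": [0, 0, -10.2]},
    {"jaw": 1, "offset": [0, 0, 0], "rot": [0, 0, -10.2]},
    {"jaw": 1, "offset": [0, 0, 0], "rot": [0, 0, -10.2]},
    {"jaw": 1, "offset": [39, -8, 0], "rot": [0, 0, 0]},
    {"jaw": 1, "offset": [39, -8, 0], "rot": [0, 0, 0]},
  ],
)

```text
time_s: 24.8
eef_pos: [0.4674, 0.0589, 0.2318]
eef_rot: [-0.001, 0.079, 0.997, -0.0]
wrist_force: [0.7, -1.1, 0.3]
opening: 0.997
grasp_force: 0.0
```

>>> apply_moves(
  moves=[
    {"jaw": 1, "offset": [35, -8, 20], "rot": [0, 0, 0]},
    {"jaw": 1, "offset": [0, 0, 40], "rot": [0, 0, 0]},
    {"jaw": 1, "offset": [0, 0, 20], "rot": [0, 0, 0]},
    {"jaw": 1, "offset": [0, 0, 0], "rot": [0, 0, 0]},
    {"jaw": 1, "offset": [0, 0, 0], "rot": [0, 0, 0]},
  ],
)

```text
time_s: 25.42
eef_pos: [0.4328, 0.0564, 0.1533]
eef_rot: [-0.0, 0.079, 0.997, -0.0]
wrist_force: [0.8, -0.5, -0.8]
opening: 0.998
grasp_force: 0.0
```

```bash
python3 - <<'E'
from h import *
st();v=look('wrist');P=cloud(v);cartons('wrist',P)
to((428.3,55.2,10),down(81.5))
E
```

```text
t 25.43 pos [432.8  56.4 153.3] yaz 80.9 zt [-0.001 -0.001 -1.   ] open 0.998 gf 0.0 wf [ 0.8 -0.5 -0.8] q [-0.14 -0.05  2.02 -0.    1.17 -1.56]
thick1 0.8 [151. 299.] h 0.038 (array([461.9, -52.5]), array([207.5,  25.9]), -57.6) 634
thick1 0.77 [325. 174.] h 0.038 (array([420.8,  56.5]), array([100.4,  60. ]), -8.1) 9801
thin1 0.9 [346. 314.] h 0.026 (array([515.2,  48.8]), array([182.6,  70.8]), 6.7) 5637
thin1 0.73 [  6. 341.] h 0.021 (array([ 469.3, -147.6]), array([296. ,  26.1]), -60.5) 241
thin1 0.71 [152. 198.] h 0.026 (array([420.2, -91.5]), array([100.6,  61.3]), 3.6) 8818
rot [-0.   0.  -0.5] shift before rot [  4.3  -1.9 143.5] after rot [  4.3  -1.9 143.5]
```

>>> apply_moves(
  moves=[
    {"jaw": 1, "offset": [4, -2, 40], "rot": [0, 0, -1]},
    {"jaw": 1, "offset": [0, 0, 50], "rot": [0, 0, 0]},
    {"jaw": 1, "offset": [0, 0, 40], "rot": [0, 0, 0]},
    {"jaw": 1, "offset": [0, 0, 13], "rot": [0, 0, 0]},
    {"jaw": 0.9, "offset": [0, 0, 0], "rot": [0, 0, 0]},
  ],
)

```text
time_s: 26.2
eef_pos: [0.4276, 0.0552, 0.0096]
eef_rot: [-0.001, 0.07, 0.998, -0.0]
wrist_force: [1.2, 0.5, 1.0]
opening: 0.898
grasp_force: 0.0
```

>>> apply_moves(
  moves=[
    {"jaw": 0, "offset": [0, 0, 0], "rot": [0, 0, 0]},
    {"jaw": 0, "offset": [0, 0, 0], "rot": [0, 0, 0]},
    {"jaw": 0, "offset": [0, 0, 0], "rot": [0, 0, 0]},
    {"jaw": 0, "offset": [0, 0, 0], "rot": [0, 0, 0]},
    {"jaw": 0, "offset": [0, 0, -10], "rot": [0, 0, 0]},
  ],
)

```text
time_s: 26.82
eef_pos: [0.4273, 0.0552, 0.0201]
eef_rot: [-0.001, 0.07, 0.998, -0.0]
wrist_force: [-0.4, -0.2, -2.5]
opening: 0.69
grasp_force: 65.2
```

>>> apply_moves(
  moves=[
    {"jaw": 0, "offset": [0, 0, -50], "rot": [0, 0, 0]},
    {"jaw": 0, "offset": [0, 0, -60], "rot": [0, 0, 0]},
    {"jaw": 0, "offset": [0, 0, -60], "rot": [0, 0, 0]},
    {"jaw": 0, "offset": [0, 0, -30], "rot": [0, -7.5, 0]},
    {"jaw": 0, "offset": [0, 0, 0], "rot": [0, -7.5, 0]},
  ],
)

```text
time_s: 27.45
eef_pos: [0.4297, 0.055, 0.2237]
eef_rot: [0.135, 0.069, 0.988, -0.01]
wrist_force: [-0.5, 0.4, -3.5]
opening: 0.687
grasp_force: 66.8
```

```bash
python3 - <<'E'
from h import *
st();p,Rd=onto_deck(-63,0,110);to(p,Rd);print(p)
E
```

```text
t 27.45 pos [429.7  55.  223.7] yaz 82.0 zt [ 0.265 -0.038 -0.963] open 0.687 gf 66.8 wf [-0.5  0.4 -3.5] q [-0.15 -0.36  2.14  0.    1.09 -1.58]
rot [-0.4  0.5 -1.2] shift before rot [-15.8 272.1  40.7] after rot [-21.9 271.4  42.3]
[493.65543251 320.76569681 188.55744073]
```

>>> apply_moves(
  moves=[
    {"jaw": 0, "offset": [0, 0, 0], "rot": [-0.4, 0.5, -1.2]},
    {"jaw": 0, "offset": [-4, 48, 0], "rot": [0, 0, 0]},
    {"jaw": 0, "offset": [-4, 48, 0], "rot": [0, 0, 0]},
    {"jaw": 0, "offset": [-4, 48, 0], "rot": [0, 0, 0]},
    {"jaw": 0, "offset": [-4, 48, 0], "rot": [0, 0, 0]},
  ],
)

```text
time_s: 28.08
eef_pos: [0.4662, 0.2456, 0.2232]
eef_rot: [0.124, 0.059, 0.991, -0.008]
wrist_force: [1.6, -1.0, -1.8]
opening: 0.69
grasp_force: 66.9
```

>>> apply_moves(
  moves=[
    {"jaw": 0, "offset": [-4, 48, 0], "rot": [0, 0, 0]},
    {"jaw": 0, "offset": [-2, 31, 20], "rot": [0, 0, 0]},
    {"jaw": 0, "offset": [0, 0, 22], "rot": [0, 0, 0]},
    {"jaw": 0, "offset": [0, 0, 0], "rot": [0, 0, 0]},
    {"jaw": 0, "offset": [0, 0, 0], "rot": [0, 0, 0]},
  ],
)

```text
time_s: 28.7
eef_pos: [0.4914, 0.3203, 0.1842]
eef_rot: [0.124, 0.059, 0.99, -0.008]
wrist_force: [1.1, 0.6, -3.3]
opening: 0.69
grasp_force: 66.8
```

```bash
python3 - <<'E'
from h import *
st();v=look('wrist');P=cloud(v);Q=deckpts(P);save(v[0],'w7.png')
for h in range(110,145,4): print(h,drect(Q,(-150,-6),(-50,50),(h,h+4)))
p,Rd=onto_deck(-63,0,14);to(p,Rd)
E
```

```text
t 28.7 pos [491.4 320.3 184.2] yaz 83.2 zt [ 0.245 -0.03  -0.969] open 0.69 gf 66.8 wf [ 1.1  0.6 -3.3] q [ 0.45  0.14  1.78 -0.16  1.02 -0.93]
110 (0, 0)
114 ((array([-49.5,   0.4]), array([82.4,  4.9]), -89.8), 36, np.float64(117.2))
118 ((array([-49.6,   0.2]), array([85.2,  5. ]), -89.9), 130, np.float64(120.3))
122 ((array([-49.6,   0.4]), array([86. ,  5.2]), 89.9), 202, np.float64(124.0))
126 ((array([-49.8,   0.4]), array([85.5,  5.5]), -89.9), 232, np.float64(127.9))
130 ((array([-49.8,   0.4]), array([87.7, 86.2]), 0.3), 30879, np.float64(132.9))
134 ((array([-42.7,   3.4]), array([85.2, 82.2]), 17.1), 2833, np.float64(134.3))
138 ((array([-58.7,   0.5]), array([86.4, 23.1]), -89.9), 654, np.float64(139.9))
142 ((array([-58.5,  -2.6]), array([78., 23.]), -90.0), 583, np.float64(144.0))
rot [ 0.  -0.6 -0. ] shift before rot [-4.1  0.6 92.8] after rot [-3.   0.6 92.9]
```

View pics/w7.png

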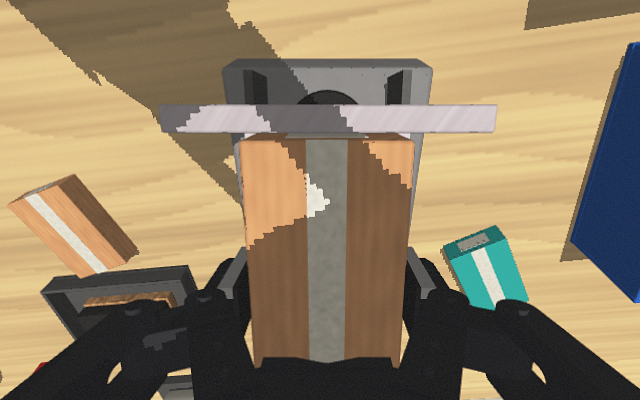

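>>> apply_moves(
  moves=[
    {"jaw": 0, "offset": [-4, 0.5, 20], "rot": [0, -0.6, 0]},
    {"jaw": 0, "offset": [0, 0, 30], "rot": [0, 0, 0]},
    {"jaw": 0, "offset": [0, 0, 25], "rot": [0, 0, 0]},
    {"jaw": 0, "offset": [0, 0, 12], "rot": [0, 0, 0]},
    {"jaw": 0, "offset": [0, 0, 4], "rot": [0, 0, 0]},
  ],
)

```text
time_s: 29.38
eef_pos: [0.5185, 0.3178, 0.0975]
eef_rot: [0.13, 0.059, 0.99, -0.008]
wrist_force: [0.5, 0.0, -1.9]
opening: 0.689
grasp_force: 66.9
```

```bash
python3 - <<'E'
from h import *
st();v=look('wrist');P=cloud(v);Q=deckpts(P)
m=(Q[...,2]>36)&(Q[...,2]<56)&(abs(Q[...,1])<20)&(Q[...,0]>-80);q=Q[m];print('top h',np.median(q[:,2]))
m&=abs(Q[...,2]-np.median(q[:,2]))<3;q=Q[m];print('front',np.percentile(q[:,0],[50,98,100]))
mm=(abs(Q[...,2]-np.median(q[:,2]))<3)&(Q[...,0]>-40)&(Q[...,0]<-10)&(abs(Q[...,1])<34);print('y range',np.percentile(Q[mm][:,1],[0,1,99,100]))
p,Rd=onto_deck(-58,0,9.6);to(p,Rd)
E
```

```text
t 29.38 pos [518.5 317.8  97.5] yaz 83.2 zt [ 0.257 -0.03  -0.966] open 0.689 gf 66.9 wf [ 0.5  0.  -1.9] q [ 0.43  0.29  1.79 -0.18  0.84 -0.92]
top h 42.02214130078286
front [-45.34518095 -18.1261004  -16.93109616]
y range [-30.32758565 -29.26466698  28.81953341  29.94403192]
rot [ 0.  0. -0.] shift before rot [ 5.7 -0.1  6. ] after rot [ 5.7 -0.1  6. ]
```

>>> apply_moves(
  moves=[
    {"jaw": 0, "offset": [0, 0, 4], "rot": [0, 0, 0]},
    {"jaw": 0, "offset": [2, 0, 1.5], "rot": [0, 0, 0]},
    {"jaw": 0, "offset": [2, 0, 0], "rot": [0, 0, 0]},
    {"jaw": 0, "offset": [1, 0, 0], "rot": [0, 0, 0]},
    {"jaw": 0, "offset": [1, 0, 0], "rot": [0, 0, 0]},
  ],
)

```text
time_s: 30.05
eef_pos: [0.5152, 0.319, 0.092]
eef_rot: [0.132, 0.059, 0.99, -0.007]
wrist_force: [2.2, 0.0, 5.1]
opening: 0.694
grasp_force: 67.9
```

```bash
python3 - <<'E'
from h import *
st();p,Rd=onto_deck(-58,0,9.6);to(p,Rd)
E
```

```text
t 30.05 pos [515.2 319.   92. ] yaz 83.2 zt [ 0.26  -0.029 -0.965] open 0.694 gf 67.9 wf [2.2 0.  5.1] q [ 0.43  0.3   1.8  -0.18  0.82 -0.91]
rot [0.1 0.2 0. ] shift before rot [ 0.9 -0.8  1.5] after rot [ 0.9 -0.8  1.5]
```

>>> apply_moves(
  moves=[
    {"jaw": 0, "offset": [1, 0, 0], "rot": [0, 0, 0]},
    {"jaw": 0, "offset": [1, 0, 0], "rot": [0, 0, 0]},
    {"jaw": 0, "offset": [0, 0, 0], "rot": [0, 0, 0]},
    {"jaw": 0, "offset": [0, 0, 0], "rot": [0, 0, 0]},
    {"jaw": 0, "offset": [0, 0, 0], "rot": [0, 0, 0]},
  ],
)

```text
time_s: 30.68
eef_pos: [0.5148, 0.3191, 0.0919]
eef_rot: [0.133, 0.059, 0.989, -0.007]
wrist_force: [8.4, -1.6, 3.7]
opening: 0.689
grasp_force: 67.4
```

```bash
python3 - <<'E'
from h import *
st();p,Rd=onto_deck(-58,0,9.6);to(p,Rd);print(ctrl.get_obs()['wrist_force']@deckR())
E
```

```text
t 30.68 pos [514.8 319.1  91.9] yaz 83.2 zt [ 0.262 -0.029 -0.965] open 0.689 gf 67.4 wf [ 8.4 -1.6  3.7] q [ 0.43  0.3   1.8  -0.19  0.82 -0.91]
rot [ 0.2  0.3 -0. ] shift before rot [ 0.5 -0.8  1.6] after rot [ 0.5 -0.8  1.6]
[-9.24742122  0.57090062  1.38038922]
```

>>> apply_moves(
  moves=[
    {"jaw": 1, "offset": [0, 0, 0], "rot": [0, 0, 0]},
    {"jaw": 1, "offset": [0, 0, 0], "rot": [0, 0, 0]},
    {"jaw": 1, "offset": [-2, 0, -15], "rot": [0, 0, 0]},
    {"jaw": 1, "offset": [0, 0, -50], "rot": [0, 0, 0]},
    {"jaw": 1, "offset": [0, 0, -60], "rot": [0, 0, 0]},
  ],
)

```text
time_s: 31.3
eef_pos: [0.4806, 0.3219, 0.2121]
eef_rot: [0.129, 0.059, 0.99, -0.008]
wrist_force: [1.4, 0.4, 0.2]
opening: 1.0
grasp_force: 0.0
```

>>> apply_moves(
  moves=[
    {"jaw": 1, "offset": [-20, 0, -50], "rot": [0, 0, 0]},
    {"jaw": 1, "offset": [-20, 0, -20], "rot": [0, 0, 0]},
    {"jaw": 1, "offset": [0, 0, 0], "rot": [0, 0, 0]},
    {"jaw": 1, "offset": [0, 0, 0], "rot": [0, 0, 0]},
    {"jaw": 1, "offset": [0, 0, 0], "rot": [0, 0, 0]},
  ],
)

```text
time_s: 31.92
eef_pos: [0.5009, 0.3194, 0.287]
eef_rot: [0.129, 0.059, 0.99, -0.008]
wrist_force: [0.2, -0.1, -0.1]
opening: 1.001
grasp_force: 0.0
```

```bash
python3 - <<'E'
from h import *
st();v=look('wrist');P=cloud(v);Q=deckpts(P)
print('carton',drect(Q,(-150,3),(-75,75),(33,42)));print('deck',drect(Q,(-145,-20),(-75,75),(-5,4)))
print('backstop',drect(Q,(-4,15),(-80,80),(60,130)))
v=look('top');P=cloud(v);cartons('top',P);Q=deckpts(P)
print('carton',drect(Q,(-150,3),(-75,75),(33,42)))
p=sel(P,(.62,.76),(-.04,.16),(.029,.04));print('block',rect(p),len(p))
to((546.3+8,-104.2+1.6,120),down(101.5))
E
```

```text
t 31.93 pos [500.9 319.4 287. ] yaz 83.2 zt [ 0.254 -0.031 -0.967] open 1.001 gf 0.0 wf [ 0.2 -0.1 -0.1] q [ 0.44  0.05  1.66 -0.15  1.22 -0.97]
carton ((array([-49.8,  -0.1]), array([117.3, 101.1]), -90.0), 7888, np.float64(37.5))
deck ((array([-75.9,  -0.2]), array([120.1, 111.7]), -90.0), 7063, np.float64(-0.5))
backstop ((array([5.2, 0.1]), array([119.9,   9.9]), -90.0), 5323, np.float64(123.9))
thick1 0.85 [225. 215.] h 0.126 (array([523.4, 294. ]), array([110.8,  46.6]), 73.7) 270
thick1 0.68 [381. 214.] h 0.04 (array([ 545.8, -105.1]), array([100.,  60.]), 11.5) 730
thin1 0.88 [201. 295.] h 0.028 (array([338.2, 320.1]), array([184.9, 100.5]), -65.9) 581
thin1 0.84 [485. 285.] h 0.028 (array([ 355.9, -399.9]), array([101.3,  58.5]), 84.8) 714
thin1 0.81 [371. 119.] h 0.028 (array([824.7, -83.7]), array([99.4, 59.8]), 5.8) 622
thin1 0.77 [370. 258.] h 0.028 (array([420.8, -92.6]), array([98.1, 60.5]), 1.5) 737
thin1 0.76 [318. 204.] h 0.028 (array([560.8,  52.6]), array([99.2, 58.2]), 14.4) 665
thin1 0.68 [176. 164.] h 0.028 (array([673.3, 477.4]), array([101.4,  61.2]), 22.8) 658
carton ((array([-49.5,   2. ]), array([117.3, 102.3]), 89.8), 609, np.float64(36.9))
block (array([672. ,  75.7]), array([139.4,  93.6]), -47.8) 491
rot [ -2.4  14.8 -18.2] shift before rot [ -55.2 -413.1  189. ] after rot [  32.7 -424.3  168.3]
```

>>> apply_moves(
  moves=[
    {"jaw": 1, "offset": [0, 0, 0], "rot": [0, 7.5, 0]},
    {"jaw": 1, "offset": [0, 0, 0], "rot": [0, 7.4, 0]},
    {"jaw": 1, "offset": [0, 0, 0], "rot": [0, 0, -9.2]},
    {"jaw": 1, "offset": [0, 0, 0], "rot": [0, 0, -9.1]},
    {"jaw": 1, "offset": [3, -42, 5], "rot": [0, 0, 0]},
  ],
)

```text
time_s: 32.75
eef_pos: [0.5076, 0.2793, 0.2841]
eef_rot: [0.001, -0.103, 0.995, 0.0]
wrist_force: [0.6, -0.4, -0.2]
opening: 1.002
grasp_force: 0.0
```

>>> apply_moves(
  moves=[
    {"jaw": 1, "offset": [4, -52, 0], "rot": [0, 0, 0]},
    {"jaw": 1, "offset": [4, -52, 0], "rot": [0, 0, 0]},
    {"jaw": 1, "offset": [4, -52, 0], "rot": [0, 0, 0]},
    {"jaw": 1, "offset": [4, -52, 10], "rot": [0, 0, 0]},
    {"jaw": 1, "offset": [4, -52, 20], "rot": [0, 0, 0]},
  ],
)

```text
time_s: 33.38
eef_pos: [0.5407, 0.0176, 0.2547]
eef_rot: [0.002, -0.1, 0.995, -0.0]
wrist_force: [-0.2, -0.4, 0.5]
opening: 0.999
grasp_force: 0.0
```

>>> apply_moves(
  moves=[
    {"jaw": 1, "offset": [4, -52, 20], "rot": [0, 0, 0]},
    {"jaw": 1, "offset": [4, -52, 30], "rot": [0, 0, 0]},
    {"jaw": 1, "offset": [2, -18, 30], "rot": [0, 0, 0]},
    {"jaw": 1, "offset": [0, 0, 20], "rot": [0, 0, 0]},
    {"jaw": 1, "offset": [0, 0, 0], "rot": [0, 0, 0]},
  ],
)

```text
time_s: 34.0
eef_pos: [0.5533, -0.102, 0.1521]
eef_rot: [-0.001, -0.1, 0.995, 0.001]
wrist_force: [-0.4, 0.1, -0.2]
opening: 1.0
grasp_force: 0.0
```

```bash
cat >> h.py <<'E'
def pick(c,az,h,off=8):
    """centre mm, long-axis az (near -10..15 deg); TCP target off mm uphill of centre"""
    a=np.radians(az);p=np.array([c[0]+off*np.cos(a),c[1]+off*np.sin(a),h]);to(p,down(az+90))
E
python3 - <<'E'
from h import *
st();v=look('wrist');P=cloud(v)
p=sel(P,(.47,.62),(-.17,-.03),(.032,.045));r=rect(p);print(r,len(p));pick(r[0],r[2],10)
E
```

```text
t 34.0 pos [ 553.3 -102.   152.1] yaz 101.5 zt [-0.002  0.002 -1.   ] open 1.0 gf 0.0 wf [-0.4  0.1 -0.2] q [-0.39  0.24  1.71  0.    1.2  -2.17]
(array([ 546.5, -104. ]), array([100.3,  60. ]), 11.5) 9751
rot [0.1 0.  0. ] shift before rot [ 1.000e-01 -5.000e-01  1.436e+02] after rot [ 1.000e-01 -4.000e-01  1.436e+02]
```

>>> apply_moves(
  moves=[
    {"jaw": 0.84, "offset": [0, -0.5, 40], "rot": [0, 0, 0]},
    {"jaw": 0.84, "offset": [0, 0, 50], "rot": [0, 0, 0]},
    {"jaw": 0.84, "offset": [0, 0, 40], "rot": [0, 0, 0]},
    {"jaw": 0.84, "offset": [0, 0, 13], "rot": [0, 0, 0]},
    {"jaw": 0.84, "offset": [0, 0, 0], "rot": [0, 0, 0]},
  ],
)

```text
time_s: 34.67
eef_pos: [0.5557, -0.1025, 0.0118]
eef_rot: [0.001, -0.101, 0.995, 0.0]
wrist_force: [0.5, -0.3, -0.5]
opening: 0.837
grasp_force: 0.0
```

>>> apply_moves(
  moves=[
    {"jaw": 0, "offset": [0, 0, 0], "rot": [0, 0, 0]},
    {"jaw": 0, "offset": [0, 0, 0], "rot": [0, 0, 0]},
    {"jaw": 0, "offset": [0, 0, 0], "rot": [0, 0, 0]},
    {"jaw": 0, "offset": [0, 0, 0], "rot": [0, 0, 0]},
    {"jaw": 0, "offset": [0, 0, -10], "rot": [0, 0, 0]},
  ],
)

```text
time_s: 35.3
eef_pos: [0.5549, -0.1025, 0.0217]
eef_rot: [0.001, -0.1, 0.995, 0.0]
wrist_force: [0.1, -1.1, -2.9]
opening: 0.689
grasp_force: 66.0
```

>>> apply_moves(
  moves=[
    {"jaw": 0, "offset": [0, 0, -50], "rot": [0, 0, 0]},
    {"jaw": 0, "offset": [0, 0, -60], "rot": [0, 0, 0]},
    {"jaw": 0, "offset": [0, 0, -60], "rot": [0, 0, 0]},
    {"jaw": 0, "offset": [0, 0, -50], "rot": [0, 0, 9.2]},
    {"jaw": 0, "offset": [0, 0, -30], "rot": [0, 0, 9.1]},
  ],
)

```text
time_s: 35.92
eef_pos: [0.5552, -0.1029, 0.2752]
eef_rot: [0.003, 0.062, 0.998, -0.0]
wrist_force: [0.2, 0.1, -1.9]
opening: 0.691
grasp_force: 66.3
```

>>> apply_moves(
  moves=[
    {"jaw": 0, "offset": [0, 0, 0], "rot": [0, -7.5, 0]},
    {"jaw": 0, "offset": [0, 0, 0], "rot": [0, -7.5, 0]},
    {"jaw": 0, "offset": [0, 0, 0], "rot": [0, 0, 0]},
    {"jaw": 0, "offset": [0, 0, 0], "rot": [0, 0, 0]},
    {"jaw": 0, "offset": [0, 0, 0], "rot": [0, 0, 0]},
  ],
)

```text
time_s: 36.55
eef_pos: [0.5555, -0.1031, 0.2717]
eef_rot: [0.131, 0.059, 0.99, -0.008]
wrist_force: [0.5, -0.2, -2.1]
opening: 0.685
grasp_force: 66.3
```

```bash
python3 - <<'E'
from h import *
st();p,Rd=onto_deck(-63,0,110);to(p,Rd)
E
```

```text
t 36.55 pos [ 555.5 -103.1  271.7] yaz 83.2 zt [ 0.258 -0.03  -0.966] open 0.685 gf 66.3 wf [ 0.5 -0.2 -2.1] q [-0.44 -0.06  1.8   0.09  1.15 -1.92]
rot [0.  0.1 0. ] shift before rot [129.3 413.6  51.5] after rot [129.3 413.6  51.5]
```

>>> apply_moves(
  moves=[
    {"jaw": 0, "offset": [14, 46, 0], "rot": [0, 0, 0]},
    {"jaw": 0, "offset": [14, 46, 0], "rot": [0, 0, 0]},
    {"jaw": 0, "offset": [14, 46, 0], "rot": [0, 0, 0]},
    {"jaw": 0, "offset": [14, 46, 0], "rot": [0, 0, 0]},
    {"jaw": 0, "offset": [14, 46, 0], "rot": [0, 0, 0]},
  ],
)

```text
time_s: 37.17
eef_pos: [0.5151, 0.1353, 0.2533]
eef_rot: [0.131, 0.059, 0.99, -0.008]
wrist_force: [2.1, 0.1, -3.1]
opening: 0.687
grasp_force: 66.4
```

>>> apply_moves(
  moves=[
    {"jaw": 0, "offset": [14, 46, 0], "rot": [0, 0, 0]},
    {"jaw": 0, "offset": [14, 46, 0], "rot": [0, 0, 0]},
    {"jaw": 0, "offset": [14, 46, 0], "rot": [0, 0, 0]},
    {"jaw": 0, "offset": [15, 40, 0], "rot": [0, 0, 0]},
    {"jaw": 0, "offset": [2, 5, 0], "rot": [0, 0, 0]},
  ],
)

```text
time_s: 37.8
eef_pos: [0.4792, 0.3249, 0.2372]
eef_rot: [0.13, 0.057, 0.99, -0.007]
wrist_force: [0.3, -1.5, -2.6]
opening: 0.69
grasp_force: 66.6
```

>>> apply_moves(
  moves=[
    {"jaw": 0, "offset": [0, 0, 20], "rot": [0, 0, 0]},
    {"jaw": 0, "offset": [0, 0, 40], "rot": [0, 0, 0]},
    {"jaw": 0, "offset": [0, 0, 30], "rot": [0, 0, 0]},
    {"jaw": 0, "offset": [0, 0, 12], "rot": [0, 0, 0]},
    {"jaw": 0, "offset": [0, 0, 0], "rot": [0, 0, 0]},
  ],
)

```text
time_s: 38.42
eef_pos: [0.5064, 0.3185, 0.1389]
eef_rot: [0.131, 0.059, 0.99, -0.008]
wrist_force: [-0.1, 0.5, -2.4]
opening: 0.686
grasp_force: 66.4
```

```bash
cat >> h.py <<'E'
def held(lo,hi):
    v=look('wrist');Q=deckpts(cloud(v))
    m=(Q[...,2]>lo)&(Q[...,2]<hi)&(abs(Q[...,1])<20)&(Q[...,0]>-80)&(Q[...,0]<-8);t=np.median(Q[m][:,2]);print('top h',t)
    mm=(abs(Q[...,2]-t)<3)&(abs(Q[...,1])<34)
    for a,b in [(-60,-45),(-45,-30),(-30,-12)]:
        q=Q[mm&(Q[...,0]>a)&(Q[...,0]<b)];
        if len(q)>50: print(a,b,'y range',np.percentile(q[:,1],[1,99]).round(1),len(q))
    q=Q[mm];print('front',np.percentile(q[:,0],99.5))
E
python3 - <<'E'
from h import *
st();p,Rd=onto_deck(-58.5,0,49.3);to(p,Rd);held(74,100)
E
```

```text
t 38.42 pos [506.4 318.5 138.9] yaz 83.2 zt [ 0.257 -0.031 -0.966] open 0.686 gf 66.4 wf [-0.1  0.5 -2.4] q [ 0.44  0.21  1.79 -0.17  0.92 -0.92]
rot [-0.  0. -0.] shift before rot [4.1 0.7 9.3] after rot [4.1 0.7 9.3]
top h 82.86348907974002
-60 -45 y range [-30.9  30.9] 5764
-45 -30 y range [-28.7  29.4] 6083
-30 -12 y range [-28.6  29.5] 8200
front -4.668837183661039
```

>>> apply_moves(
  moves=[
    {"jaw": 0, "offset": [0, 0.5, 5], "rot": [0, 0, 0]},
    {"jaw": 0, "offset": [0, 0, 2.5], "rot": [0, 0, 0]},
    {"jaw": 0, "offset": [2, 0, 0], "rot": [0, 0, 0]},
    {"jaw": 0, "offset": [2, 0, 0], "rot": [0, 0, 0]},
    {"jaw": 0, "offset": [0, 0, 0], "rot": [0, 0, 0]},
  ],
)

```text
time_s: 39.1
eef_pos: [0.5063, 0.3197, 0.1325]
eef_rot: [0.133, 0.059, 0.989, -0.007]
wrist_force: [7.5, -1.2, -3.5]
opening: 0.689
grasp_force: 66.2
```

```bash
python3 - <<'E'
from h import *
st();p,Rd=onto_deck(-58.5,0,49.3);to(p,Rd);print(ctrl.get_obs()['wrist_force']@deckR());held(66,100)
E
```

```text
t 39.1 pos [506.3 319.7 132.5] yaz 83.2 zt [ 0.263 -0.03  -0.964] open 0.689 gf 66.2 wf [ 7.5 -1.2 -3.5] q [ 0.44  0.22  1.8  -0.18  0.9  -0.92]
rot [0.1 0.4 0. ] shift before rot [ 2.2 -0.5  3.2] after rot [ 2.2 -0.5  3.2]
[-6.40525718  0.34814904 -5.33298692]
top h 76.59157901532883
-60 -45 y range [-31.2  31. ] 5695
-45 -30 y range [-29.8  28.3] 6020
-30 -12 y range [-29.8  28.3] 8077
front -7.4056418613240504
```

>>> apply_moves(
  moves=[
    {"jaw": 0, "offset": [-1, -0.5, 0], "rot": [0, 0, 0]},
    {"jaw": 0, "offset": [0, 0, 1.5], "rot": [0, 0, 0]},
    {"jaw": 0, "offset": [0, 0, 0.5], "rot": [0, 0, 0]},
    {"jaw": 0, "offset": [1.5, 0, 0], "rot": [0, 0, 0]},
    {"jaw": 0, "offset": [0, 0, 0], "rot": [0, 0, 0]},
  ],
)

```text
time_s: 39.78
eef_pos: [0.5066, 0.3195, 0.1314]
eef_rot: [0.134, 0.058, 0.989, -0.007]
wrist_force: [4.2, -2.8, 5.6]
opening: 0.686
grasp_force: 67.4
```

```bash
python3 - <<'E'
from h import *
st();p,Rd=onto_deck(-58.5,0,49.3);to(p,Rd);print(ctrl.get_obs()['wrist_force']@deckR());held(66,100)
E
```

```text
t 39.77 pos [506.6 319.5 131.4] yaz 83.2 zt [ 0.264 -0.03  -0.964] open 0.686 gf 67.4 wf [ 4.2 -2.8  5.6] q [ 0.44  0.22  1.8  -0.18  0.9  -0.92]
rot [0.1 0.4 0. ] shift before rot [ 2.3 -0.2  2.1] after rot [ 2.2 -0.2  2.1]
[-5.84599022  2.25988475  4.25075006]
top h 75.58277631253047
-60 -45 y range [-31.1  30.6] 5708
-45 -30 y range [-29.5  28.5] 6016
-30 -12 y range [-29.5  28.6] 8076
front -8.059674983488325
```

>>> apply_moves(
  moves=[
    {"jaw": 1, "offset": [0, 0, 0], "rot": [0, 0, 0]},
    {"jaw": 1, "offset": [0, 0, 0], "rot": [0, 0, 0]},
    {"jaw": 1, "offset": [-2, 0, -15], "rot": [0, 0, 0]},
    {"jaw": 1, "offset": [0, 0, -50], "rot": [0, 0, 0]},
    {"jaw": 1, "offset": [0, 0, -60], "rot": [0, 0, 0]},
  ],
)

```text
time_s: 40.45
eef_pos: [0.4727, 0.3224, 0.2511]
eef_rot: [0.13, 0.059, 0.99, -0.008]
wrist_force: [0.4, -0.2, 0.6]
opening: 1.001
grasp_force: 0.0
```

>>> apply_moves(
  moves=[
    {"jaw": 1, "offset": [-20, 0, -20], "rot": [0, 0, 0]},
    {"jaw": 1, "offset": [-20, 0, 0], "rot": [0, 0, 0]},
    {"jaw": 1, "offset": [0, 0, 0], "rot": [0, 0, 0]},
    {"jaw": 1, "offset": [0, 0, 0], "rot": [0, 0, 0]},
    {"jaw": 1, "offset": [0, 0, 0], "rot": [0, 0, 0]},
  ],
)

```text
time_s: 41.08
eef_pos: [0.5061, 0.3188, 0.2792]
eef_rot: [0.131, 0.059, 0.99, -0.008]
wrist_force: [-0.2, 0.4, -0.2]
opening: 1.002
grasp_force: 0.0
```

```bash
cat >> h.py <<'E'
def pile(h):
    v=look('wrist');Q=deckpts(cloud(v))
    print('top',drect(Q,(-150,-8),(-50,50),(h-5,h+5)),drect(Q,(-150,5),(-45,45),(h-5,h+5))[0])
    print('deck',drect(Q,(-145,-100),(-75,75),(-5,4)),'backstop',drect(Q,(-4,15),(-80,80),(100,130)))
    return v
E
python3 - <<'E'
from h import *
st();pile(76);pick((561.2,53.5),14.2,120)
E
```

```text
t 41.08 pos [506.1 318.8 279.2] yaz 83.2 zt [ 0.257 -0.031 -0.966] open 1.002 gf 0.0 wf [-0.2  0.4 -0.2] q [ 0.44  0.06  1.66 -0.15  1.2  -0.98]
top ((array([-54.2,  -0.6]), array([92.1, 60.1]), -0.0), 9773, np.float64(75.5)) (array([-49.7,   0. ]), array([100.9,  89.7]), -0.1)
deck ((array([-116.1,   -0.2]), array([120. ,  31.4]), 90.0), 2030, np.float64(-0.5)) backstop ((array([5.1, 0.2]), array([120.3,  10. ]), -90.0), 4960, np.float64(124.1))
rot [ -2.8  14.9 -20.8] shift before rot [ -48.7 -254.1  178. ] after rot [   3.8 -270.7  159.3]
```

>>> apply_moves(
  moves=[
    {"jaw": 1, "offset": [0, 0, 0], "rot": [0, 7.5, 0]},
    {"jaw": 1, "offset": [0, 0, 0], "rot": [0, 7.4, 0]},
    {"jaw": 1, "offset": [0, 0, 0], "rot": [0, 0, -10.5]},
    {"jaw": 1, "offset": [0, 0, 0], "rot": [0, 0, -10.5]},
    {"jaw": 1, "offset": [0, -45, 0], "rot": [0, 0, 0]},
  ],
)

```text
time_s: 41.75
eef_pos: [0.5172, 0.2767, 0.2794]
eef_rot: [0.001, -0.127, 0.992, 0.0]
wrist_force: [1.5, -0.1, 0.1]
opening: 1.0
grasp_force: 0.0
```

>>> apply_moves(
  moves=[
    {"jaw": 1, "offset": [1, -50, 0], "rot": [0, 0, 0]},
    {"jaw": 1, "offset": [1, -50, 0], "rot": [0, 0, 0]},
    {"jaw": 1, "offset": [1, -50, 20], "rot": [0, 0, 0]},
    {"jaw": 1, "offset": [1, -50, 30], "rot": [0, 0, 0]},
    {"jaw": 1, "offset": [0, -25, 30], "rot": [0, 0, 0]},
  ],
)

```text
time_s: 42.38
eef_pos: [0.57, 0.0538, 0.1993]
eef_rot: [0.002, -0.123, 0.992, -0.0]
wrist_force: [0.7, 0.8, -0.4]
opening: 1.0
grasp_force: 0.0
```

>>> apply_moves(
  moves=[
    {"jaw": 1, "offset": [0, 0, 35], "rot": [0, 0, 0]},
    {"jaw": 1, "offset": [0, 0, 10], "rot": [0, 0, 0]},
    {"jaw": 1, "offset": [0, 0, 0], "rot": [0, 0, 0]},
    {"jaw": 1, "offset": [0, 0, 0], "rot": [0, 0, 0]},
    {"jaw": 1, "offset": [0, 0, 0], "rot": [0, 0, 0]},
  ],
)

```text
time_s: 43.0
eef_pos: [0.5709, 0.0564, 0.1567]
eef_rot: [0.003, -0.124, 0.992, -0.0]
wrist_force: [-0.3, 0.2, -0.7]
opening: 1.002
grasp_force: 0.0
```

```bash
python3 - <<'E'
from h import *
st();v=look('wrist');P=cloud(v);save(v[0],'w8.png')
p=sel(P,(.48,.628),(-.02,.12),(.0225,.03));r=rect(p);print(r,len(p));pick(r[0],r[2],5.5)
E
```

```text
t 43.0 pos [570.9  56.4 156.7] yaz 104.3 zt [ 0.006 -0.    -1.   ] open 1.002 gf 0.0 wf [-0.3  0.2 -0.7] q [-0.11  0.25  1.68  0.    1.2  -1.93]
(array([561.5,  54. ]), array([100.3,  60.1]), 14.0) 8779
rot [-0.1  0.3  0.2] shift before rot [2.400e+00 1.000e-01 1.509e+02] after rot [ 1.50e+00 -1.00e-01  1.51e+02]
```

>>> apply_moves(
  moves=[
    {"jaw": 0.9, "offset": [2, 0, 40], "rot": [0, 0.3, 0]},
    {"jaw": 0.9, "offset": [0, 0, 50], "rot": [0, 0, 0]},
    {"jaw": 0.9, "offset": [0, 0, 40], "rot": [0, 0, 0]},
    {"jaw": 0.9, "offset": [0, 0, 18], "rot": [0, 0, 0]},
    {"jaw": 0.9, "offset": [0, 0, 3], "rot": [0, 0, 0]},
  ],
)

```text
time_s: 43.68
eef_pos: [0.5678, 0.0556, 0.0038]
eef_rot: [-0.001, -0.124, 0.992, -0.0]
wrist_force: [0.2, -0.6, -0.5]
opening: 0.896
grasp_force: 0.0
```

>>> apply_moves(
  moves=[
    {"jaw": 0.8, "offset": [0, 0, 0], "rot": [0, 0, 0]},
    {"jaw": 0, "offset": [0, 0, 0], "rot": [0, 0, 0]},
    {"jaw": 0, "offset": [0, 0, 0], "rot": [0, 0, 0]},
    {"jaw": 0, "offset": [0, 0, 0], "rot": [0, 0, 0]},
    {"jaw": 0, "offset": [0, 0, 0], "rot": [0, 0, 0]},
  ],
)

```text
time_s: 44.3
eef_pos: [0.5699, 0.0554, 0.0064]
eef_rot: [0.001, -0.124, 0.992, -0.001]
wrist_force: [-0.6, 0.4, 6.2]
opening: 0.68
grasp_force: 65.9
```

>>> apply_moves(
  moves=[
    {"jaw": 0, "offset": [0, 0, -10], "rot": [0, 0, 0]},
    {"jaw": 0, "offset": [0, 0, -60], "rot": [0, 0, 0]},
    {"jaw": 0, "offset": [0, 0, -60], "rot": [0, 0, 0]},
    {"jaw": 0, "offset": [0, 0, -60], "rot": [0, 0, 10.5]},
    {"jaw": 0, "offset": [0, 0, -60], "rot": [0, 0, 10.5]},
  ],
)

```text
time_s: 44.92
eef_pos: [0.5677, 0.0559, 0.2567]
eef_rot: [-0.001, 0.062, 0.998, -0.001]
wrist_force: [1.6, 0.0, -2.3]
opening: 0.687
grasp_force: 66.3
```

>>> apply_moves(
  moves=[
    {"jaw": 0, "offset": [0, 0, -20], "rot": [0, -7.5, 0]},
    {"jaw": 0, "offset": [0, 0, 0], "rot": [0, -7.5, 0]},
    {"jaw": 0, "offset": [0, 0, 0], "rot": [0, 0, 0]},
    {"jaw": 0, "offset": [0, 0, 0], "rot": [0, 0, 0]},
    {"jaw": 0, "offset": [0, 0, 0], "rot": [0, 0, 0]},
  ],
)

```text
time_s: 45.55
eef_pos: [0.5691, 0.0556, 0.2742]
eef_rot: [0.129, 0.059, 0.99, -0.008]
wrist_force: [-0.1, 0.9, -1.4]
opening: 0.685
grasp_force: 66.3
```

```bash
python3 - <<'E'
from h import *
st();p,Rd=onto_deck(-63,0,140);to(p,Rd)
E
```

```text
t 45.55 pos [569.1  55.6 274.2] yaz 83.2 zt [ 0.254 -0.032 -0.967] open 0.685 gf 66.3 wf [-0.1  0.9 -1.4] q [-0.11 -0.04  1.77 -0.    1.15 -1.56]
rot [-0.1 -0.1  0. ] shift before rot [124.7 254.5  25.2] after rot [124.8 254.4  25.2]
```

>>> apply_moves(
  moves=[
    {"jaw": 0, "offset": [20, 43, 0], "rot": [0, 0, 0]},
    {"jaw": 0, "offset": [20, 43, 0], "rot": [0, 0, 0]},
    {"jaw": 0, "offset": [20, 43, 0], "rot": [0, 0, 0]},
    {"jaw": 0, "offset": [20, 43, 0], "rot": [0, 0, 0]},
    {"jaw": 0, "offset": [20, 43, 0], "rot": [0, 0, 0]},
  ],
)

```text
time_s: 46.18
eef_pos: [0.498, 0.2822, 0.2478]
eef_rot: [0.129, 0.059, 0.99, -0.009]
wrist_force: [0.9, -0.1, -2.9]
opening: 0.685
grasp_force: 66.4
```

>>> apply_moves(
  moves=[
    {"jaw": 0, "offset": [18, 36, 0], "rot": [0, -0.1, 0]},
    {"jaw": 0, "offset": [6, 4, 20], "rot": [0, 0, 0]},
    {"jaw": 0, "offset": [0, 0, 30], "rot": [0, 0, 0]},
    {"jaw": 0, "offset": [0, 0, 20], "rot": [0, 0, 0]},
    {"jaw": 0, "offset": [0, 0, 5], "rot": [0, 0, 0]},
  ],
)

```text
time_s: 46.8
eef_pos: [0.4986, 0.3204, 0.1673]
eef_rot: [0.129, 0.059, 0.99, -0.009]
wrist_force: [-0.3, -0.6, -1.4]
opening: 0.684
grasp_force: 66.3
```

```bash
python3 - <<'E'
from h import *
st();p,Rd=onto_deck(-59,0,82);to(p,Rd);held(102,125)
E
```

```text
t 46.8 pos [498.6 320.4 167.3] yaz 83.2 zt [ 0.254 -0.034 -0.967] open 0.684 gf 66.3 wf [-0.3 -0.6 -1.4] q [ 0.45  0.17  1.78 -0.17  0.98 -0.93]
rot [-0.2 -0.2  0. ] shift before rot [ 3.3 -0.2  6.2] after rot [ 3.3 -0.2  6.2]
top h 107.61187165939323
-60 -45 y range [-30.9  30.3] 5383
-45 -30 y range [-29.6  28.6] 5703
-30 -12 y range [-29.6  28.6] 7602
front -3.972561098274053
```

>>> apply_moves(
  moves=[
    {"jaw": 0, "offset": [0, 0, 4], "rot": [-0.2, -0.2, 0]},
    {"jaw": 0, "offset": [1, 0, 2.5], "rot": [0, 0, 0]},
    {"jaw": 0, "offset": [2, 0, 0.5], "rot": [0, 0, 0]},
    {"jaw": 0, "offset": [2, 0, 0], "rot": [0, 0, 0]},
    {"jaw": 0, "offset": [0, 0, 0], "rot": [0, 0, 0]},
  ],
)

```text
time_s: 47.48
eef_pos: [0.4962, 0.3212, 0.162]
eef_rot: [0.133, 0.058, 0.989, -0.007]
wrist_force: [2.6, -0.0, -1.9]
opening: 0.684
grasp_force: 66.3
```

```bash
python3 - <<'E'
from h import *
st();p,Rd=onto_deck(-59,0,82);to(p,Rd);print(ctrl.get_obs()['wrist_force']@deckR());held(95,120)
E
```

```text
t 47.48 pos [496.2 321.2 162. ] yaz 83.3 zt [ 0.262 -0.028 -0.965] open 0.684 gf 66.3 wf [ 2.6 -0.  -1.9] q [ 0.45  0.17  1.8  -0.17  0.96 -0.92]
rot [0.2 0.3 0. ] shift before rot [-0.5 -0.7  1.7] after rot [-0.5 -0.7  1.7]
[-2.00148819 -0.28596832 -2.53359185]
top h 102.98906595919516
-60 -45 y range [-30.8  31.1] 5274
-45 -30 y range [-30.   28.1] 5564
-30 -12 y range [-30.   28.2] 7405
front 10.10659672899379
```

>>> apply_moves(
  moves=[
    {"jaw": 0, "offset": [-0.5, -0.5, 1.5], "rot": [0, 0, 0]},
    {"jaw": 0, "offset": [0, 0, 1], "rot": [0, 0, 0]},
    {"jaw": 0, "offset": [1, 0, 0], "rot": [0, 0, 0]},
    {"jaw": 0, "offset": [1, 0, 0], "rot": [0, 0, 0]},
    {"jaw": 0, "offset": [0, 0, 0], "rot": [0, 0, 0]},
  ],
)

```text
time_s: 48.15
eef_pos: [0.4966, 0.3208, 0.1606]
eef_rot: [0.134, 0.058, 0.989, -0.006]
wrist_force: [0.6, -3.2, 6.5]
opening: 0.687
grasp_force: 67.2
```

```bash
python3 - <<'E'
from h import *
st();p,Rd=onto_deck(-59,0,82);to(p,Rd);print(ctrl.get_obs()['wrist_force']@deckR());held(95,120)
E
```

```text
t 48.15 pos [496.6 320.8 160.6] yaz 83.3 zt [ 0.265 -0.028 -0.964] open 0.687 gf 67.2 wf [ 0.6 -3.2  6.5] q [ 0.45  0.17  1.8  -0.17  0.95 -0.92]
rot [0.2 0.4 0. ] shift before rot [-0.4 -0.4  0.2] after rot [-0.4 -0.4  0.2]
[-2.67329981  3.06130863  6.05926892]
top h 101.60030062460919
-60 -45 y range [-30.7  30.8] 5240
-45 -30 y range [-29.7  28.4] 5563
-30 -12 y range [-29.6  28.4] 7415
front 10.089003545418123
```

>>> apply_moves(
  moves=[
    {"jaw": 0, "offset": [1, 0, -0.5], "rot": [0, 0, 0]},
    {"jaw": 0, "offset": [1, 0, 0], "rot": [0, 0, 0]},
    {"jaw": 0, "offset": [0, 0, 0], "rot": [0, 0, 0]},
    {"jaw": 0, "offset": [0, 0, 0], "rot": [0, 0, 0]},
    {"jaw": 0, "offset": [0, 0, 0], "rot": [0, 0, 0]},
  ],
)

```text
time_s: 48.82
eef_pos: [0.4965, 0.3209, 0.1609]
eef_rot: [0.136, 0.058, 0.989, -0.006]
wrist_force: [9.2, -2.9, 0.8]
opening: 0.684
grasp_force: 66.4
```

```bash
python3 - <<'E'
from h import *
st();p,Rd=onto_deck(-59,0,82);to(p,Rd);print(ctrl.get_obs()['wrist_force']@deckR())
E
```

```text
t 48.83 pos [496.5 320.9 160.9] yaz 83.3 zt [ 0.268 -0.028 -0.963] open 0.684 gf 66.4 wf [ 9.2 -2.9  0.8] q [ 0.45  0.17  1.8  -0.18  0.95 -0.92]
rot [ 0.2  0.6 -0. ] shift before rot [-0.4 -0.4  0.6] after rot [-0.4 -0.4  0.6]
[-9.35468905  1.81835505 -1.71216655]
```

Firmly against the backstop; release, retreat, check the pile and the last carton.

>>> apply_moves(
  moves=[
    {"jaw": 0, "offset": [-1, 0, 0.5], "rot": [0, 0, 0]},
    {"jaw": 1, "offset": [0, 0, 0], "rot": [0, 0, 0]},
    {"jaw": 1, "offset": [0, 0, 0], "rot": [0, 0, 0]},
    {"jaw": 1, "offset": [-2, 0, -15], "rot": [0, 0, 0]},
    {"jaw": 1, "offset": [0, 0, -50], "rot": [0, 0, 0]},
  ],
)

```text
time_s: 49.45
eef_pos: [0.4772, 0.3215, 0.2198]
eef_rot: [0.13, 0.058, 0.99, -0.008]
wrist_force: [0.3, 0.4, 1.3]
opening: 1.003
grasp_force: 0.0
```

>>> apply_moves(
  moves=[
    {"jaw": 1, "offset": [-20, 0, -50], "rot": [0, 0, 0]},
    {"jaw": 1, "offset": [-20, 0, 0], "rot": [0, 0, 0]},
    {"jaw": 1, "offset": [0, 0, 0], "rot": [0, 0, 0]},
    {"jaw": 1, "offset": [0, 0, 0], "rot": [0, 0, 0]},
    {"jaw": 1, "offset": [0, 0, 0], "rot": [0, 0, 0]},
  ],
)

```text
time_s: 50.08
eef_pos: [0.5032, 0.3193, 0.2791]
eef_rot: [0.131, 0.058, 0.99, -0.007]
wrist_force: [0.6, -1.0, 0.0]
opening: 1.0
grasp_force: 0.0
```

```bash
python3 - <<'E'
from h import *
st();pile(102)
P=cloud(look('top'));p=sel(P,(.35,.49),(-.16,-.03),(.021,.035));r=rect(p);print(r,len(p));pick(r[0],r[2],150)
Q=deckpts(P);print(drect(Q,(-150,-8),(-50,50),(97,106)))
E
```

```text
t 50.08 pos [503.2 319.3 279.1] yaz 83.3 zt [ 0.259 -0.029 -0.965] open 1.0 gf 0.0 wf [ 0.6 -1.   0. ] q [ 0.44  0.06  1.67 -0.15  1.19 -0.97]
top ((array([-54. ,  -0.7]), array([91.9, 60.2]), 0.0), 11752, np.float64(101.5)) (array([-49.6,  -0.1]), array([100.6,  89.6]), 0.0)
deck ((array([-1.159e+02, -1.000e-01]), array([120.1,  31.2]), -90.0), 999, np.float64(-0.5)) backstop ((array([3.2, 0.5]), array([120.3,  14.4]), -89.9), 5461, np.float64(124.0))
(array([ 398.4, -127.2]), array([95.6, 60.5]), 2.9) 747
rot [-1.2 15.1 -9.6] shift before rot [  76.5 -454.6  112.8] after rot [ 119.6 -440.7  129.5]
((array([-54.3,   0.8]), array([92.4, 61.1]), 0.0), 468, np.float64(101.3))
```

>>> apply_moves(
  moves=[
    {"jaw": 1, "offset": [0, 0, 0], "rot": [0, 7.5, 0]},
    {"jaw": 1, "offset": [0, 0, 0], "rot": [0, 7.5, 0]},
    {"jaw": 1, "offset": [0, 0, 0], "rot": [0, 0, -9.6]},
    {"jaw": 1, "offset": [13, -48, 0], "rot": [0, 0, 0]},
    {"jaw": 1, "offset": [13, -48, 0], "rot": [0, 0, 0]},
  ],
)

```text
time_s: 50.8
eef_pos: [0.4825, 0.2214, 0.2793]
eef_rot: [0.002, -0.026, 1.0, 0.001]
wrist_force: [0.0, -0.5, -0.3]
opening: 0.998
grasp_force: 0.0
```

>>> apply_moves(
  moves=[
    {"jaw": 1, "offset": [13, -48, 0], "rot": [0, 0, 0]},
    {"jaw": 1, "offset": [13, -48, 0], "rot": [0, 0, 0]},
    {"jaw": 1, "offset": [13, -48, 0], "rot": [0, 0, 0]},
    {"jaw": 1, "offset": [13, -48, 10], "rot": [0, 0, 0]},
    {"jaw": 1, "offset": [13, -48, 20], "rot": [0, 0, 0]},
  ],
)

```text
time_s: 51.42
eef_pos: [0.4303, -0.0221, 0.2498]
eef_rot: [0.003, -0.025, 1.0, 0.0]
wrist_force: [-0.5, -0.1, -0.7]
opening: 0.999
grasp_force: 0.0
```

>>> apply_moves(
  moves=[
    {"jaw": 1, "offset": [13, -48, 20], "rot": [0, 0, 0]},
    {"jaw": 1, "offset": [13, -48, 20], "rot": [0, 0, 0]},
    {"jaw": 1, "offset": [3, -9, 20], "rot": [0, 0, 0]},
    {"jaw": 1, "offset": [0, 0, 0], "rot": [0, 0, 0]},
    {"jaw": 1, "offset": [0, 0, 0], "rot": [0, 0, 0]},
  ],
)

```text
time_s: 52.05
eef_pos: [0.4072, -0.1265, 0.1897]
eef_rot: [0.002, -0.025, 1.0, 0.001]
wrist_force: [0.3, 0.1, -0.7]
opening: 0.998
grasp_force: 0.0
```

```bash
python3 - <<'E'
from h import *
st();v=look('wrist');P=cloud(v);save(v[0],'w9.png')
p=sel(P,(.32,.49),(-.175,-.06),(.0225,.03));r=rect(p);print(r,len(p));pick(r[0],r[2],5.5)
k=sel(P,(.3,.6),(-.24,-.162),(.008,.021));print('knife',rect(k),len(k),k.min(0),k.max(0))
E
```

```text
t 52.05 pos [ 407.2 -126.5  189.7] yaz 92.9 zt [ 0.005  0.002 -1.   ] open 0.998 gf 0.0 wf [ 0.3  0.1 -0.7] q [-0.58 -0.13  2.01  0.    1.26 -2.21]
(array([ 396.8, -125.9]), array([99.9, 60. ]), 2.9) 7155
rot [0.1 0.3 0. ] shift before rot [  3.7   0.9 184.5] after rot [  2.7   1.1 184.5]
knife (array([ 403.1, -207.2]), array([193.7,  31.2]), 9.9) 2037 [ 0.31041513 -0.23914553  0.00801985] [ 0.49879654 -0.18906675  0.02099782]
```

View pics/w9.png

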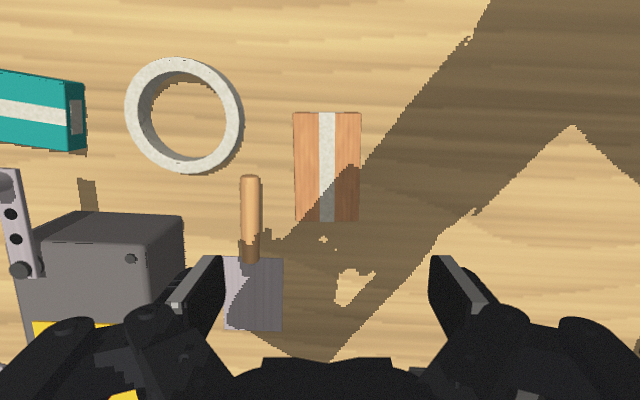

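>>> apply_moves(
  moves=[
    {"jaw": 0.86, "offset": [3, 1, 50], "rot": [0, 0.3, 0]},
    {"jaw": 0.86, "offset": [0, 0, 60], "rot": [0, 0, 0]},
    {"jaw": 0.86, "offset": [0, 0, 45], "rot": [0, 0, 0]},
    {"jaw": 0.86, "offset": [0, 0, 25], "rot": [0, 0, 0]},
    {"jaw": 0.86, "offset": [0, 0, 4], "rot": [0, 0, 0]},
  ],
)

```text
time_s: 52.72
eef_pos: [0.4035, -0.1246, 0.0043]
eef_rot: [-0.001, -0.026, 1.0, 0.001]
wrist_force: [0.1, 0.1, -0.3]
opening: 0.861
grasp_force: 0.0
```

>>> apply_moves(
  moves=[
    {"jaw": 0.86, "offset": [0, 0, 0], "rot": [0, 0, 0]},
    {"jaw": 0, "offset": [0, 0, 0], "rot": [0, 0, 0]},
    {"jaw": 0, "offset": [0, 0, 0], "rot": [0, 0, 0]},
    {"jaw": 0, "offset": [0, 0, 0], "rot": [0, 0, 0]},
    {"jaw": 0, "offset": [0, 0, 0], "rot": [0, 0, 0]},
  ],
)

```text
time_s: 53.35
eef_pos: [0.4054, -0.1265, 0.007]
eef_rot: [0.001, -0.025, 1.0, -0.0]
wrist_force: [-0.8, 1.8, 6.0]
opening: 0.685
grasp_force: 65.0
```

```bash
python3 - <<'E'
from h import *
st()
E
```

```text
t 53.35 pos [ 405.4 -126.5    7. ] yaz 92.9 zt [ 0.002 -0.    -1.   ] open 0.685 gf 65.0 wf [-0.8  1.8  6. ] q [-0.58  0.21  2.12  0.    0.81 -2.21]
```

>>> apply_moves(
  moves=[
    {"jaw": 0, "offset": [0, 0, -10], "rot": [0, 0, 0]},
    {"jaw": 0, "offset": [0, 0, -60], "rot": [0, 0, 0]},
    {"jaw": 0, "offset": [0, 0, -60], "rot": [0, 0, 0]},
    {"jaw": 0, "offset": [0, 0, -60], "rot": [0, 0, 0]},
    {"jaw": 0, "offset": [0, 0, -50], "rot": [0, 0, 9.7]},
  ],
)

```text
time_s: 53.98
eef_pos: [0.4041, -0.1261, 0.2488]
eef_rot: [0.001, 0.061, 0.998, -0.0]
wrist_force: [0.8, -0.3, -2.6]
opening: 0.683
grasp_force: 66.3
```

>>> apply_moves(
  moves=[
    {"jaw": 0, "offset": [0, 0, -20], "rot": [0, -7.5, 0]},
    {"jaw": 0, "offset": [0, 0, 0], "rot": [0, -7.5, 0]},
    {"jaw": 0, "offset": [0, 0, 0], "rot": [0, 0, 0]},
    {"jaw": 0, "offset": [0, 0, 0], "rot": [0, 0, 0]},
    {"jaw": 0, "offset": [0, 0, 0], "rot": [0, 0, 0]},
  ],
)

```text
time_s: 54.6
eef_pos: [0.4045, -0.1263, 0.2652]
eef_rot: [0.129, 0.059, 0.99, -0.007]
wrist_force: [0.9, 0.4, -2.1]
opening: 0.687
grasp_force: 66.3
```

```bash
python3 - <<'E'
from h import *
st();p,Rd=onto_deck(-63,0,165);to(p,Rd)
E
```

```text
t 54.6 pos [ 404.5 -126.3  265.2] yaz 83.2 zt [ 0.255 -0.029 -0.967] open 0.687 gf 66.3 wf [ 0.9  0.4 -2.1] q [-0.7  -0.42  2.1   0.15  1.25 -2.18]
rot [ 0.1 -0.2 -0. ] shift before rot [-14.3 454.4  28.9] after rot [-14.5 454.5  28.3]
```

>>> apply_moves(
  moves=[
    {"jaw": 0, "offset": [-1, 48, 0], "rot": [0, -0.2, 0]},
    {"jaw": 0, "offset": [-1, 48, 0], "rot": [0, 0, 0]},
    {"jaw": 0, "offset": [-1, 48, 0], "rot": [0, 0, 0]},
    {"jaw": 0, "offset": [-1, 48, 0], "rot": [0, 0, 0]},
    {"jaw": 0, "offset": [-2, 48, 0], "rot": [0, 0, 0]},
  ],
)

```text
time_s: 55.22
eef_pos: [0.4388, 0.1135, 0.2668]
eef_rot: [0.131, 0.059, 0.99, -0.007]
wrist_force: [1.0, -0.7, -2.1]
opening: 0.686
grasp_force: 66.4
```

>>> apply_moves(
  moves=[
    {"jaw": 0, "offset": [-2, 48, 0], "rot": [0, 0, 0]},
    {"jaw": 0, "offset": [-2, 48, 0], "rot": [0, 0, 0]},
    {"jaw": 0, "offset": [-2, 48, 0], "rot": [0, 0, 0]},
    {"jaw": 0, "offset": [-2, 48, 0], "rot": [0, 0, 0]},
    {"jaw": 0, "offset": [0, 22, 0], "rot": [0, 0, 0]},
  ],
)

```text
time_s: 55.85
eef_pos: [0.4716, 0.3261, 0.2681]
eef_rot: [0.13, 0.058, 0.99, -0.008]
wrist_force: [0.2, 0.2, -2.2]
opening: 0.687
grasp_force: 66.4
```

>>> apply_moves(
  moves=[
    {"jaw": 0, "offset": [0, 0, 25], "rot": [0, 0, 0]},
    {"jaw": 0, "offset": [0, 0, 25], "rot": [0, 0, 0]},
    {"jaw": 0, "offset": [0, 0, 18], "rot": [0, 0, 0]},
    {"jaw": 0, "offset": [0, 0, 5], "rot": [0, 0, 0]},
    {"jaw": 0, "offset": [0, 0, 0], "rot": [0, 0, 0]},
  ],
)

```text
time_s: 56.48
eef_pos: [0.4908, 0.3209, 0.1989]
eef_rot: [0.131, 0.059, 0.99, -0.007]
wrist_force: [-0.0, -0.1, -1.2]
opening: 0.685
grasp_force: 66.3
```

```bash
python3 - <<'E'
from h import *
st();p,Rd=onto_deck(-58.6,0,108.5);to(p,Rd);held(128,150)
E
```

```text
t 56.48 pos [490.8 320.9 198.9] yaz 83.2 zt [ 0.259 -0.03  -0.965] open 0.685 gf 66.3 wf [-0.  -0.1 -1.2] q [ 0.45  0.11  1.77 -0.16  1.04 -0.93]
rot [ 0.   0.1 -0.1] shift before rot [ 4.3  0.2 12.2] after rot [ 4.3  0.2 12.2]
top h 139.42855015611886
-60 -45 y range [-30.8  30.6] 5364
-45 -30 y range [-29.1  29. ] 5647
-30 -12 y range [-29.2  28.9] 7574
front -4.211567397084012
```

>>> apply_moves(
  moves=[
    {"jaw": 0, "offset": [0, 0.3, 6], "rot": [0, 0, 0]},
    {"jaw": 0, "offset": [0, 0, 4], "rot": [0, 0, 0]},
    {"jaw": 0, "offset": [2, 0, 2], "rot": [0, 0, 0]},
    {"jaw": 0, "offset": [2, 0, 1], "rot": [0, 0, 0]},
    {"jaw": 0, "offset": [0, 0, 0], "rot": [0, 0, 0]},
  ],
)

```text
time_s: 57.15
eef_pos: [0.4909, 0.3214, 0.1866]
eef_rot: [0.133, 0.059, 0.989, -0.007]
wrist_force: [0.4, -0.4, 4.6]
opening: 0.686
grasp_force: 67.0
```

```bash
python3 - <<'E'
from h import *
st();p,Rd=onto_deck(-58.6,0,108.5);to(p,Rd);print(ctrl.get_obs()['wrist_force']@deckR());held(120,150)
E
```

```text
t 57.15 pos [490.9 321.4 186.6] yaz 83.2 zt [ 0.262 -0.029 -0.965] open 0.686 gf 67.0 wf [ 0.4 -0.4  4.6] q [ 0.46  0.13  1.79 -0.17  1.01 -0.92]
rot [ 0.1  0.3 -0.1] shift before rot [ 1.2 -0.3  0.3] after rot [ 1.2 -0.3  0.3]
[-1.59186978  0.3822543   4.37468309]
top h 127.56001590339413
-60 -45 y range [-31.   30.9] 5282
-45 -30 y range [-29.7  28.5] 5554
-30 -12 y range [-29.7  28.4] 7412
front 9.110768354512919
```

>>> apply_moves(
  moves=[
    {"jaw": 0, "offset": [1, 0, -0.5], "rot": [0, 0, 0]},
    {"jaw": 0, "offset": [1, 0, 0], "rot": [0, 0, 0]},
    {"jaw": 0, "offset": [1, 0, 0], "rot": [0, 0, 0]},
    {"jaw": 0, "offset": [0, 0, 0], "rot": [0, 0, 0]},
    {"jaw": 0, "offset": [0, 0, 0], "rot": [0, 0, 0]},
  ],
)

```text
time_s: 57.82
eef_pos: [0.4898, 0.3216, 0.1866]
eef_rot: [0.134, 0.059, 0.989, -0.007]
wrist_force: [10.0, -0.8, 1.1]
opening: 0.682
grasp_force: 66.5
```

```bash
python3 - <<'E'
from h import *
st();p,Rd=onto_deck(-58.6,0,108.5);to(p,Rd);print(ctrl.get_obs()['wrist_force']@deckR())
E
```

```text
t 57.83 pos [489.8 321.6 186.6] yaz 83.2 zt [ 0.265 -0.029 -0.964] open 0.682 gf 66.5 wf [10.  -0.8  1.1] q [ 0.46  0.12  1.79 -0.17  1.   -0.92]
rot [ 0.2  0.5 -0.1] shift before rot [ 0.1 -0.4  0.6] after rot [ 0.1 -0.4  0.6]
[-9.96026733 -0.40194312 -1.49463287]
```

>>> apply_moves(
  moves=[
    {"jaw": 0, "offset": [-1, 0, 0.5], "rot": [0, 0, 0]},
    {"jaw": 1, "offset": [0, 0, 0], "rot": [0, 0, 0]},
    {"jaw": 1, "offset": [0, 0, 0], "rot": [0, 0, 0]},
    {"jaw": 1, "offset": [-2, 0, -15], "rot": [0, 0, 0]},
    {"jaw": 1, "offset": [0, 0, -50], "rot": [0, 0, 0]},
  ],
)

```text
time_s: 58.45
eef_pos: [0.4715, 0.3221, 0.2461]
eef_rot: [0.129, 0.059, 0.99, -0.009]
wrist_force: [0.8, -0.0, 0.7]
opening: 1.002
grasp_force: 0.0
```

>>> apply_moves(
  moves=[
    {"jaw": 1, "offset": [-20, 0, -40], "rot": [0, 0, 0]},
    {"jaw": 1, "offset": [-20, 0, 0], "rot": [0, 0, 0]},
    {"jaw": 1, "offset": [0, 0, 0], "rot": [0, 0, 0]},
    {"jaw": 1, "offset": [0, 0, 0], "rot": [0, 0, 0]},
    {"jaw": 1, "offset": [0, 0, 0], "rot": [0, 0, 0]},
  ],
)

```text
time_s: 59.08
eef_pos: [0.5002, 0.3197, 0.2961]
eef_rot: [0.131, 0.059, 0.99, -0.008]
wrist_force: [-0.0, -0.5, -0.7]
opening: 0.996
grasp_force: 0.0
```

```bash
python3 - <<'E'
from h import *
st();v=pile(128);save(v[0],'w10.png')
v=look('top');P=cloud(v);save(v[0],'top2.png')
p=sel(P,(.35,.51),(-.45,-.3),(.109,.13));print('post',rect(p))
p=sel(P,(.5,.65),(-.4,-.25),(.112,.13));print('bar',rect(p))
p=sel(P,(.64,.735),(-.005,.125),(.028,.04));print('block',rect(p))
Q=deckpts(P)
for h in (38,76,102,128): print(h,drect(Q,(-150,-8),(-50,50),(h-4,h+3)))
E
```

```text
t 59.08 pos [500.2 319.7 296.1] yaz 83.2 zt [ 0.258 -0.03  -0.966] open 0.996 gf 0.0 wf [-0.  -0.5 -0.7] q [ 0.44  0.04  1.65 -0.15  1.23 -0.97]
top ((array([-54. ,  -0.8]), array([91.7, 60.1]), 0.0), 12664, np.float64(127.5)) (array([-47.5,   0.1]), array([104.7,  89.9]), -0.0)
deck ((array([-1.157e+02, -1.000e-01]), array([119.8,  31.3]), -90.0), 710, np.float64(-0.5)) backstop ((array([3.1, 0.1]), array([120.,  14.]), 89.9), 4286, np.float64(124.4))
post (array([ 404. , -356.6]), array([13.1, 12.8]), 46.1)
bar (array([ 569.2, -324.2]), array([62.8, 16.8]), 89.1)
block (array([686.1,  59.6]), array([99.8, 42.2]), 89.4)
38 ((array([-67.5,  22.4]), array([105. ,  45.5]), 32.3), 28, np.float64(37.1))
76 ((array([-67.1,  22.3]), array([108.3,  49. ]), 33.0), 36, np.float64(75.0))
102 ((array([-69. ,  22.2]), array([105.7,  47.5]), 33.0), 43, np.float64(100.0))
128 ((array([-54.3,   0.6]), array([92.4, 60.5]), -0.0), 476, np.float64(126.9))
```

View pics/w10.png

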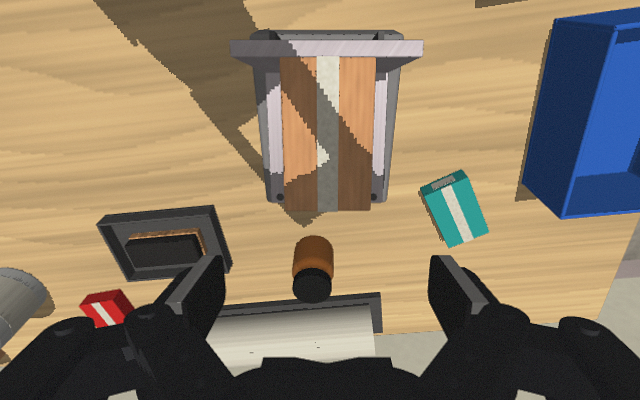

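View pics/top2.png

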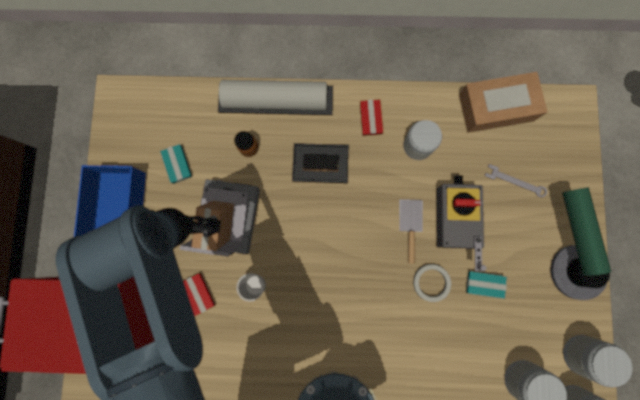

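```bash
python3 -c "
from bench import ctrl
print(ctrl.hand_in())"
```

```text
the job is handed in; nothing more can be done
None
```

I handed the job in at about 59 s: the handle is off, the hasp is fully out, and the block is in the tray. All four cartons are in one pile on the deck, thick ones underneath, against the backstop and within about 1 mm of centre.

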